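# Load and start the vibratory finisher

## Task

Load the vibratory finisher for the new batch of prints. First tip the steel beaker over the bowl until every ceramic nugget has gone into it, then lay all the printed chess figures from the red plate gently into the bowl, and only when all are in turn the timer knob clockwise past its detent so that it clicks to on. The empty beaker goes back upright on its rubber mat; leave the spool, the scraper and the bottle where they are.

Things in the scene. Friction and masses are not known exactly. Their poses are not given: they have to be found in the camera images.
- tumbler: Vibratory finishing machine, fixed; round grey base 200 mm across with an open bowl on top. Origin: on the bowl's axis at bench level, z up. A box console 110 mm wide, top 70 mm high, sticks out along its -x to 230 mm from the axis and carries the timer knob.
- tumbler_bowl (a point): Centre of the bowl's inner floor, 83 mm above the bench. Floor 140 mm across, then the wall slopes up and out: 100 mm from the axis at 117 mm height, rim 224 mm across outside, 160 mm above the bench, wall 6 mm. A blunt hub stands in the middle: 64 mm across at the floor, rising to a 16 mm wide nut, top 136 mm above the bench.
- timer (a joint): Timer knob on the console, vertical axis 175 mm from the bowl's axis. In rad: 0 = off (start; grip bar along the machine's x), grows clockwise seen from above, stop at 1.2 = on. A spring detent (about 0.15 N m) resists up to its crest at 0.6; past it the knob snaps on to 1.2 by itself, short of it it springs back to 0.
- timer_grip (a point): On the knob's axis 105 mm above the bench: the height to grip. The knob: black disc 52 mm across, top at 83 mm, and on it a grip bar 48 mm long (this point's x), 16 mm thick (y), from 83 to 111 mm height, white line on top at the pointer end. The point turns with the knob.
- mat: Round black rubber mat, 120 mm across, 4 mm thick, fixed on the bench: the beaker's place. Origin: centre of its underside.
- beaker: Steel beaker, open at the top, slightly tapered: 59 mm across at the foot, 68 mm across at the rim, 100 mm tall, walls 2.5 mm, bottom 4 mm, about 0.11 to 0.18 kg empty. Origin: centre of its underside; z points out of its mouth. It starts upright on the mat with the ceramic nuggets in it.
- beaker_rim (a point): Centre of the beaker's mouth, 100 mm above its underside.
- plate: Red printer build plate, 180 by 220 mm (its x by y), 3 mm thick, flat on the bench and fixed. Origin: centre of its underside. The prints start standing on it in two rows 86 mm apart, 70 to 80 mm apart in a row.
- media1: White glazed ceramic finishing nugget (one of six, all alike): nearly a ball, 24 mm across, 18 g, slippery (friction about 0.3), rolls only a little. Origin: its centre. It starts in the beaker.
- media2: White glazed ceramic finishing nugget (one of six, all alike): nearly a ball, 24 mm across, 18 g, slippery (friction about 0.3), rolls only a little. Origin: its centre. It starts in the beaker.
- media3: White glazed ceramic finishing nugget (one of six, all alike): nearly a ball, 24 mm across, 18 g, slippery (friction about 0.3), rolls only a little. Origin: its centre. It starts in the beaker.
- media4: White glazed ceramic finishing nugget (one of six, all alike): nearly a ball, 24 mm across, 18 g, slippery (friction about 0.3), rolls only a little. Origin: its centre. It starts in the beaker.
- media5: White glazed ceramic finishing nugget (one of six, all alike): nearly a ball, 24 mm across, 18 g, slippery (friction about 0.3), rolls only a little. Origin: its centre. It starts in the beaker.
- media6: White glazed ceramic finishing nugget (one of six, all alike): nearly a ball, 24 mm across, 18 g, slippery (friction about 0.3), rolls only a little. Origin: its centre. It starts in the beaker.
- print1: Black 3D-printed chess figure (one of 3 to 5; absent ones read None), top: plain round ball 24 mm across; 84 mm tall. Foot 46 mm across, 17 mm high; round stem 18 mm across from 17 to 64 mm above the underside; about 45 g. Origin: middle of the stem, 45 mm above the underside (grip there); z towards its top. Starts standing on the plate.
- print2: Black 3D-printed chess figure (one of 3 to 5; absent ones read None), top: flared crown 28 mm across; 82 mm tall. Foot 46 mm across, 17 mm high; round stem 18 mm across from 17 to 64 mm above the underside; about 45 g. Origin: middle of the stem, 45 mm above the underside (grip there); z towards its top. Starts standing on the plate.
- print3: Black 3D-printed chess figure (one of 3 to 5; absent ones read None), top: plain round tower block 26 mm across; 77 mm tall. Foot 46 mm across, 17 mm high; round stem 18 mm across from 17 to 64 mm above the underside; about 45 g. Origin: middle of the stem, 45 mm above the underside (grip there); z towards its top. Starts standing on the plate.
- print4: Black 3D-printed chess figure (one of 3 to 5; absent ones read None), top: slim twisted flame tip, under 30 mm across; 84 mm tall. Foot 46 mm across, 17 mm high; round stem 18 mm across from 17 to 64 mm above the underside; about 45 g. Origin: middle of the stem, 45 mm above the underside (grip there); z towards its top. Starts standing on the plate.
- print5: Black 3D-printed chess figure (one of 3 to 5; absent ones read None), top: two-pronged fork 28 mm wide; 82 mm tall. Foot 46 mm across, 17 mm high; round stem 18 mm across from 17 to 64 mm above the underside; about 45 g. Origin: middle of the stem, 45 mm above the underside (grip there); z towards its top. Starts standing on the plate.
- spool: Bystander: lime-green filament spool 200 mm across, 60 mm high, lying flat. Origin: centre of its underside.
- scraper: Bystander: print scraper 210 mm long with orange handle, lying flat. Origin: under its middle, handle towards its -x.
- cleaner: Bystander: white bottle 64 mm across, 170 mm tall, standing. Origin: centre of its underside.
Mind the look-alikes: they are no part of the job. Of the things that look like the mat, the middle-sized one is meant.

How it is judged:
By the outcome, as a careful person would: the job done as asked, in the order asked, and still so for the second after the job is handed in, with the robot touching nothing.
Of print1, print2, print3, print4, print5 only 3 to 5 are there at a start; the rules pass over those that are not, and their reading is None.
At some moment in a run one of print1, print2, print3, print4, print5 may be knocked a few centimetres aside while the robot is not near it.
It also fails if it takes over 210 s, if anything falls off the work surface, if the arm or the gripper's body presses on something with over 40 N, if the wrist force passes 120 N, or if a joint passes its speed limit or range.

## Robot

A 6-joint arm with a two-finger parallel gripper is mounted at the origin on the work surface. World frame = base frame: x ahead of the robot, y to its left, z up, the work surface at z = 0. Lengths are in mm, angles in rad, forces in N, time in s.
With the tool pointing down it reaches from about 350 to 725 mm from the base axis. Payload 4.3 kg.
Tool frame: the origin (TCP) lies on the centre line of the jaws, within the pads' length; the fingertips stand 22 mm ahead of it and the grasp point (between the pads) lies 3 mm ahead of it (ctrl.tip_extent is the distance from the TCP to the fingertips, in mm); z points along the fingers, y is the direction in which the jaws open and shut (so a half turn about z gives the same grasp; the last joint's range is limited). The gripper opens to 85 mm and grips with 20 to 120 N. Pads are 22 mm wide; open, the fingers measure 114 mm over their backs; the gripper's body (76 mm by 85 mm) begins 54 mm behind the grasp point. The pads swing forward as they close: fully open they stand 13 mm farther back than shut.
Start: joints at [-1.413, 0.377, 0.081, 1.274, 0, 1.46], TCP at [152.16, -554.537, 253.329] pointing down, gripper open.
Joint ranges: [-2.72, 2.72], [-0.84, 1.66], [-1.02, 1.22], [-1.77, 2.12], [-1.37, 1.28], [-3.14, 3.14]. Speed limits (rad/s): [2.57, 2.57, 3.14, 3.14, 3.14, 3.14].

## Interface

Orientations are given as a unit quaternion [w, x, y, z].
In Python, from station import monitor, viewer, workorder, ctrl gives the robot as it stands.
- The arm moves only by the tool servo_tool, never from a script. Its argument "commands" is a list of rows, each a list of 7 numbers: the shift along the world's x, y, z in mm, then the turn, a rotation vector about the world's x, y, z in degrees, then the opening, from -1 (shut) to 1 (fully open), so that 0 is half open. In form: [[tx, ty, tz, wx, wy, wz, claw], ...]. A call has 1 to 8 rows; each row is the pose to reach, as a shift and turn from the pose commanded when the call began; what a row does not reach only later rows make up. A row lasts 1/10 s, in which the tool goes at most 50 mm and 8.59 degrees, less where a joint would pass 70% of its speed; a pose out of reach is approached as far as the arm can. A call with a gripper value outside its range is refused whole. The fingers move at their own pace and stop on an object; the grip force is fixed at half the most. Time passes only in rows, so rows that repeat a pose let the fingers close. It gives the time, the measured TCP pose, the force and the opening at its end, in the units of the state.
- monitor.get_obs(): the state, without advancing time (a new reading comes with each control period).
- viewer.camera(name): name is "side" or "top"; returns the picture (480x640x3 uint8, blue, green, red); there is no depth.
- viewer.get_calibration(name): a dict with "fx", "fy", "cx", "cy" (pixels), "world_from_camera" (4x4, takes a point from camera to world coordinates). Camera axes: x right, y down, z forward; pixel columns grow to the right and rows downward; lengths in mm; the calibration is good to about 2 mm. A picture is of the moment at which its call begins. get_calibration takes no time and is no camera call.
- workorder.finish_job(): hands the job in, once; it reports no verdict.
The state is a dict: "t": time; "joint_pos": joint angles; "qvel": joint speeds; "joint_efforts": joint torques, N m; "tool_pos": TCP position; "tcp_rot": TCP orientation; "wrist_force": force on the tool from outside, world axes, zero at the start; "moment": the same for the moment, N m; "grip_width": finger opening in mm.
Only numpy, scipy, OpenCV 4.12 (cv2) and the standard library are available. Lean on these libraries where they do the work, as an engineer would, in place of code of your own. Each camera call takes 0.05 s, during which the arm holds its last target.

## Working session

There is one attempt and no reset: what is moved stays moved. The work goes in short steps, Python scripts to look and compute and a tool call to move; the robot and the scene stay as the last step left them, time stands still between calls to the robot, and variables do not carry over. Pictures are saved under pics/ and viewed, and the job is handed in when it is done.

Besides the shell and the picture viewer there is one more tool, called after ">>>" as name(argument=value, ...), one argument or row to a line, values as JSON. servo_tool: Moves the arm, as the interface text tells. Its arguments: {"type":"object","properties":{"commands":{"type":"array"}},"required":["commands"]}

```bash
ls; mkdir -p pics; python3 - <<'E'
from station import monitor, viewer, workorder, ctrl
import cv2
print(monitor.get_obs(), ctrl.tip_extent)
for n in ["top","side"]:
    cv2.imwrite(f"pics/{n}0.png",viewer.camera(n)); print(viewer.get_calibration(n))
E
```

```text
pics
{'t': 0.0, 'joint_pos': array([-1.41328160e+00,  3.78077925e-01,  7.96410753e-02,  1.27435437e+00,
       -1.86808686e-06,  1.46047268e+00]), 'qvel': array([ 0.00073089, -0.00021413,  0.00040516, -0.00108538, -0.00029671,
        0.00097387]), 'joint_efforts': array([-3.99913779e-04, -4.63600087e+01,  2.69878453e+01,  2.06574152e-02,
       -1.83425124e-05,  4.38039109e-06]), 'tool_pos': array([ 152.07207925, -553.91862994,  252.35818372]), 'tcp_rot': array([-9.97146384e-04,  9.91045726e-01,  1.33519188e-01, -2.44668744e-05]), 'wrist_force': array([ 0.23712474, -0.83399736, -0.37896108]), 'moment': array([ 0.00126581, -0.02912304, -0.03868483]), 'grip_width': 85.12902565528712} 22.0
{'fx': 534.777679735532, 'fy': 534.777679735532, 'cx': 324.4300450120768, 'cy': 235.28520443271285, 'world_from_camera': array([[ 2.67164431e-02, -9.97214112e-01,  6.96437144e-02,
         4.71497799e+02],
       [-9.99318815e-01, -2.48685880e-02,  2.72664567e-02,
         3.06360562e+01],
       [-2.54585546e-02, -7.03247368e-02, -9.97199225e-01,
         1.07591690e+03],
       [ 0.00000000e+00,  0.00000000e+00,  0.00000000e+00,
         1.00000000e+00]])}
{'fx': 605.9717100129997, 'fy': 605.9717100129997, 'cx': 331.03615370673367, 'cy': 242.4423278448951, 'world_from_camera': array([[-9.27002514e-01, -2.39801776e-01,  2.88377266e-01,
         1.56915552e+02],
       [-3.74452386e-01,  6.35325248e-01, -6.75386733e-01,
         9.27574390e+02],
       [-2.12544199e-02, -7.34068755e-01, -6.78742449e-01,
         9.71519545e+02],
       [ 0.00000000e+00,  0.00000000e+00,  0.00000000e+00,
         1.00000000e+00]])}
```

View pics/top0.png

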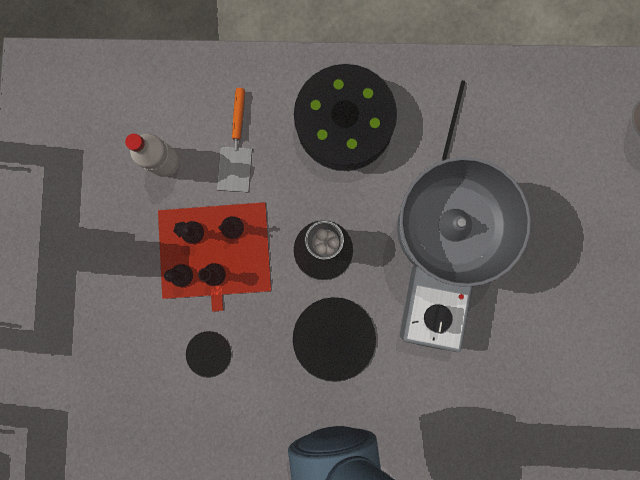

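View pics/side0.png

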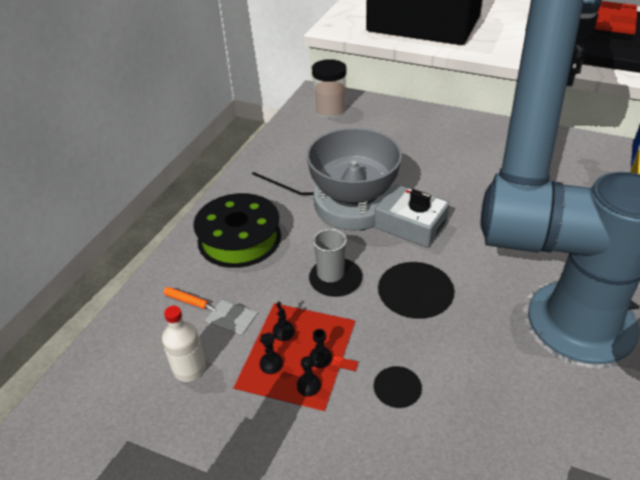

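The top view shows the beaker rim at (324,240) on the middle mat (322,250). There are look-alike discs at (208,354, small) and (334,339, large). The bowl is at (465,222), the knob at (438,319), and four prints at (190,232), (232,227), (180,275) and (212,274). Next I'll measure these.

```bash
cat > h.py <<'E'
import numpy as np, cv2
from station import monitor, viewer, workorder, ctrl
from scipy.spatial.transform import Rotation as R
def cal(n):
    c=viewer.get_calibration(n); return c["fx"],c["fy"],c["cx"],c["cy"],np.array(c["world_from_camera"])
def ray(n,u,v):
    fx,fy,cx,cy,T=cal(n); d=T[:3,:3]@np.array([(u-cx)/fx,(v-cy)/fy,1.]); return T[:3,3],d
def plane(n,u,v,z):
    o,d=ray(n,u,v); return o+d*(z-o[2])/d[2]
def proj(n,p):
    fx,fy,cx,cy,T=cal(n); q=T[:3,:3].T@(np.asarray(p,float)-T[:3,3]); return np.array([fx*q[0]/q[2]+cx,fy*q[1]/q[2]+cy])
def two(a,b):
    A=[];B=[]
    for n,(u,v) in (("top",a),("side",b)):
        o,d=ray(n,u,v); d=d/np.linalg.norm(d); P=np.eye(3)-np.outer(d,d); A.append(P);B.append(P@o)
    x=np.linalg.lstsq(np.vstack(A),np.hstack(B),rcond=None)[0]
    return x
def snap(n,f): 
    im=viewer.camera(n); cv2.imwrite(f"pics/{f}.png",im); return im
def st():
    o=monitor.get_obs(); print("t",round(o["t"],2),"tcp",o["tool_pos"].round(1),"q",o["tcp_rot"].round(3),"F",o["wrist_force"].round(1),"w",round(o["grip_width"],1),"j",o["joint_pos"].round(2))
E
python3 - <<'E'
import cv2,numpy as np
a=cv2.imread("pics/top0.png"); 
cv2.imwrite("pics/a1.png",cv2.resize(a[190:310,140:280],None,fx=5,fy=5,interpolation=cv2.INTER_CUBIC))
cv2.imwrite("pics/a2.png",cv2.resize(a[150:360,285:535],None,fx=3,fy=2.8,interpolation=cv2.INTER_CUBIC))
b=cv2.imread("pics/side0.png")
cv2.imwrite("pics/b1.png",cv2.resize(b[290:410,230:370],None,fx=5,fy=5,interpolation=cv2.INTER_CUBIC))
cv2.imwrite("pics/b2.png",cv2.resize(b[120:300,290:460],None,fx=3.3,fy=3.3,interpolation=cv2.INTER_CUBIC))
E
```

```text
(no output)
```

View pics/a1.png

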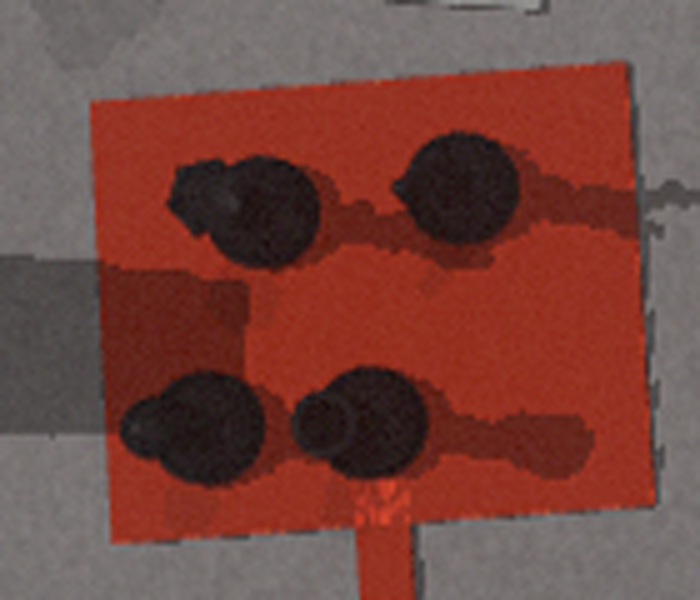

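View pics/a2.png

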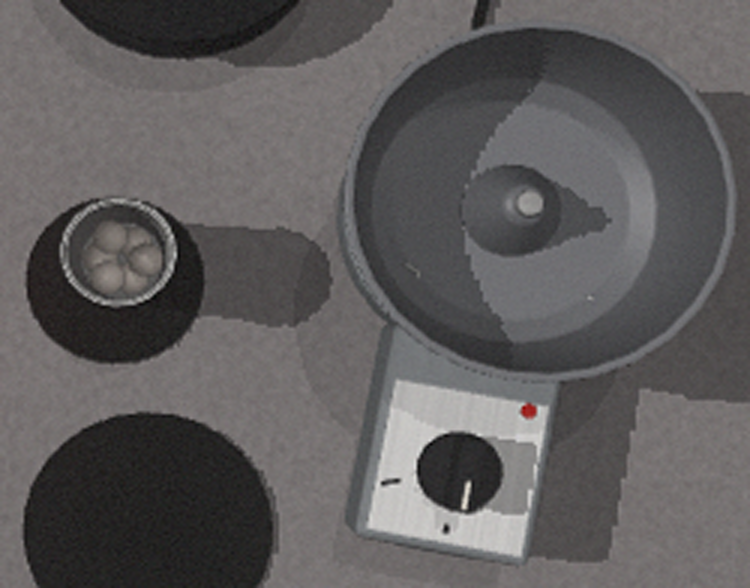

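View pics/b1.png

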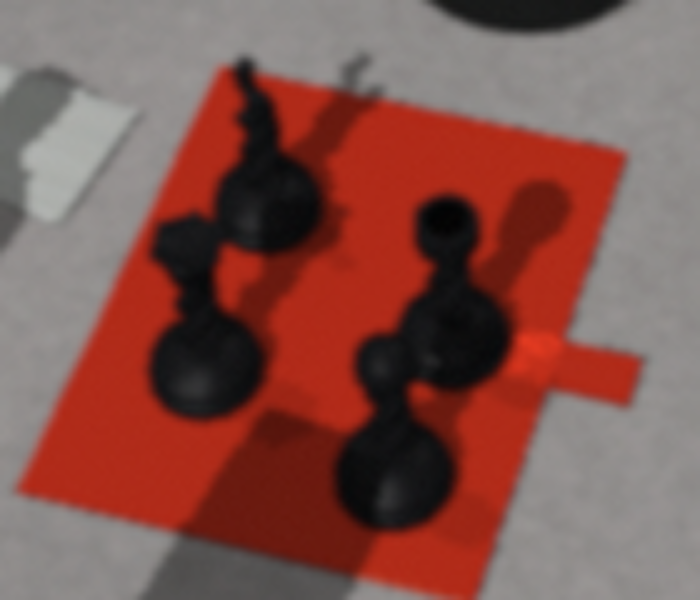

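View pics/b2.png

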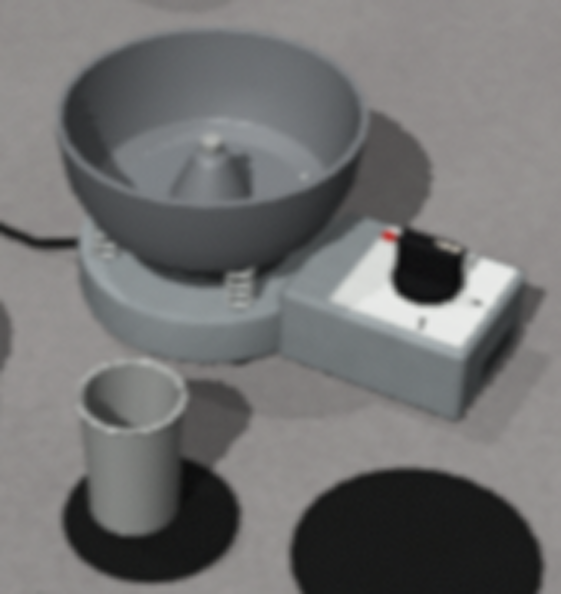

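```bash
python3 - <<'E'
from h import *
A1=lambda x,y:(140+x/5,190+y/5); A2=lambda x,y:(285+x/3,150+y/2.8)
P=lambda nm,uv,z:print(nm,np.round(plane("top",*uv,z),1))
P("rim",A2(541,202.5),160)
P("nut",A2(529,203),136)
P("beaker rim",A2(118,251),104);P("mat",A2(115,280),4);P("bigmat",A2(148,535),4)
P("knobdisc",A2(460,472),83); P("ptr a",A2(467,482),111);P("ptr b",A2(463,510),111)
print(plane("top",*A2(62,251),104)-plane("top",*A2(175,251),104), plane("top",*A2(26,280),4)-plane("top",*A2(204,280),4))
for n,u in (("con TL",(396,380)),("con TR",(550,405)),("BR",(523,560)),("BL",(365,525))): P(n,A2(*u),70)
for n,u in (("crown",(265,212)),("flame",(462,188)),("ball",(210,428)),("tower",(370,423))): P(n,A1(*u),15)
P("crown top",A1(205,197),82+3);P("balltop",A1(148,428),75);P("towertop",A1(322,424),80);P("flametop",A1(400,188),87)
for n,u in (("c",(92,101)),("c",(628,63)),("c",(655,505)),("c",(112,543))): P(n,A1(*u),3)
# two-view heads
B1=lambda x,y:(230+x/5,290+y/5);B2=lambda x,y:(290+x/3.3,120+y/3.3)
print("2v ball",two(A1(148,428),B1(385,365)).round(1),"tower",two(A1(322,424),B1(447,225)).round(1),"crown",two(A1(203,197),B1(187,247)).round(1))
print("nut",two(A2(529,203),B2(212,143)).round(1),"beaker",two(A2(118,251),B2(134,396)).round(1),"bowl rim",two(A2(541,202.5),B2(214,120)).round(1))
E
```

```text
rim [ 563.7 -184.5  160. ]
nut [ 565.6 -183.2  136. ]
beaker rim [531.4  57.2 104. ]
mat [516.7  61.4   4. ]
bigmat [336.8  34.7   4. ]
knobdisc [ 393.2 -155.    83. ]
ptr a [ 389.2 -153.9  111. ]
ptr b [ 371.5 -151.8  111. ]
[-1.7252881 68.6093236  0.       ] [-3.05242276e+00  1.19043949e+02 -2.27373675e-13]
con TL [ 451.8 -117.1   70. ]
con TR [ 437.8 -212.3   70. ]
BR [ 335.7 -196.6   70. ]
BL [355.6 -99.4  70. ]
crown [544.8 323.   15. ]
flame [556.4 244.1  15. ]
ball [458.  341.3  15. ]
tower [461.7 277.3  15. ]
crown top [545.  326.6  85. ]
balltop [458.2 347.2  75. ]
towertop [461.5 280.2  80. ]
flametop [550.1 252.9  87. ]
c [589.2 399.2   3. ]
c [609.8 181.    3. ]
c [432. 164.   3.]
c [410.7 382.4   3. ]
2v ball [458.3 346.9  75.9] tower [461.7 281.1  76.9] crown [545.7 328.5  81.7]
nut [ 565.9 -184.2  131.6] beaker [530.6  56.9 103. ] bowl rim [ 565.  -186.7  150.1]
```

```bash
cat >> h.py <<'E'
def des(az,phi,roll=0):
    a,p=np.radians([az,phi]); r=np.array([np.cos(a),np.sin(a),0])
    z=np.sin(p)*r-np.cos(p)*np.array([0,0,1]); y=np.array([-np.sin(a),np.cos(a),0]); x=np.cross(y,z)
    M=np.stack([x,y,z],1)
    return R.from_matrix(M)*R.from_rotvec([0,0,np.radians(roll)])
def cur():
    o=monitor.get_obs(); q=o["tcp_rot"]; return o["tool_pos"],R.from_quat([q[1],q[2],q[3],q[0]])
def go(p,rot,grasp=True):
    """delta from current to put grasp point (3 ahead) or TCP at p"""
    c,r=cur(); p=np.asarray(p,float)
    t=p-3*rot.as_matrix()[:,2] if grasp else p
    rv=np.degrees((rot*r.inv()).as_rotvec()); print("shift",(t-c).round(1),"rotvec",rv.round(1),"|rot|",np.linalg.norm(rv).round(1))
E
python3 - <<'E'
from h import *
go([330,-330,290],des(-45,0,45))
c,r=cur(); print(r.as_matrix().round(2)); print(des(-81,0,83.7).as_matrix().round(2))
print(proj("side",[531,57,4]),proj("side",[517,61,4]),(290+134/3.3,120+505/3.3),proj("top",[531,57,4]))
E
```

```text
shift [177.9 224.   40.5] rotvec [-0.1 -0.1 74.7] |rot| 74.7
[[ 0.96  0.26 -0.  ]
 [ 0.26 -0.96  0.  ]
 [ 0.   -0.   -1.  ]]
[[ 0.96  0.26  0.  ]
 [ 0.26 -0.96  0.  ]
 [ 0.    0.   -1.  ]]
[330.93557291 272.64881815] [336.10421947 275.45597316] (330.6060606060606, 273.030303030303) [325.69164327 242.95004963]
```

>>> servo_tool(
  commands=[
    [22,28,5,0,0,8.5,1],
    [44,56,10,0,0,17,1],
    [66,84,15,0,0,25.5,1],
    [88,112,20,0,0,34,1],
    [110,140,25,0,0,42.5,1],
    [132,168,30,0,0,51,1],
    [155,196,35,0,0,59.5,1],
    [178,224,40,0,0,68,1],
  ],
)

```text
t: 0.9
tool_pos: [330.6, -329.0, 293.1]
tcp_rot: [-0.0, 0.745, 0.667, 0.0]
wrist_force: [0.6, -1.1, -0.6]
grip_width: 85.6
```

```bash
python3 - <<'E'
from h import *
st();go([400,40,300],des(6.1,0,0))
E
```

```text
t 0.9 tcp [ 330.6 -329.   293.1] q [-0.     0.745  0.667  0.   ] F [ 0.6 -1.1 -0.6] w 85.6 j [-0.92  0.15 -0.12  1.3   0.    0.76]
shift [ 69.4 369.    9.9] rotvec [-0.000e+00 -1.000e-01  1.024e+02] |rot| 102.4
```

>>> servo_tool(
  commands=[
    [9,46,2,0,0,8.5,1],
    [18,92,4,0,0,17,1],
    [27,138,6,0,0,25.5,1],
    [36,184,7,0,0,34,1],
    [45,230,8,0,0,42.5,1],
    [54,276,9,0,0,51,1],
    [62,322,10,0,0,59.5,1],
    [70,369,10,0,0,68,1],
  ],
)

```text
t: 1.7
tool_pos: [399.9, 40.3, 303.3]
tcp_rot: [0.0, 0.245, 0.97, -0.0]
wrist_force: [1.3, 0.0, -0.4]
grip_width: 85.7
```

```bash
python3 - <<'E'
from h import *
st();go([380,57,160],des(-0.8,0,0));go([400,57,160],des(-0.8,70,0))
E
```

```text
t 1.7 tcp [399.9  40.3 303.3] q [ 0.     0.245  0.97  -0.   ] F [ 1.3  0.  -0.4] w 85.7 j [-0.06  0.01 -0.24  1.31 -0.    0.44]
shift [ -19.9   16.7 -140.3] rotvec [ 0.   0.  27.5] |rot| 27.5
shift [  -2.7   16.7 -142.3] rotvec [-17.7 -68.3  24. ] |rot| 74.6
```

>>> servo_tool(
  commands=[
    [0,5,0,0,0,8,1],
    [0,10,0,0,0,16,1],
    [0,15,0,0,0,24,1],
    [0,17,0,0,0,27.5,1],
  ],
)

```text
t: 2.1
tool_pos: [399.8, 56.1, 302.9]
tcp_rot: [-0.001, 0.008, 1.0, 0.0]
wrist_force: [0.7, 0.1, -0.4]
grip_width: 85.7
```

>>> servo_tool(
  commands=[
    [0,0,-10,0,-8.5,0,1],
    [0,0,-20,0,-17,0,1],
    [0,0,-30,0,-25.5,0,1],
    [0,0,-40,0,-34,0,1],
    [0,0,-50,0,-42.5,0,1],
    [0,0,-60,0,-51,0,1],
    [0,0,-70,0,-59.5,0,1],
    [0,0,-80,0,-68,0,1],
  ],
)

```text
t: 2.9
tool_pos: [429.3, 67.0, 343.0]
tcp_rot: [0.464, 0.012, 0.886, 0.0]
wrist_force: [-0.1, -0.0, -0.9]
grip_width: 85.5
```

```bash
python3 - <<'E'
from h import *
st();go([430,57,74],des(-0.8,70,0)); snap("side","s1")
E
```

```text
t 2.9 tcp [429.3  67.  343. ] q [0.464 0.012 0.886 0.   ] F [-0.1 -0.  -0.9] w 85.5 j [ 0.03 -0.66 -1.02  0.24 -0.04  0.04]
shift [  -2.2   -9.9 -268. ] rotvec [ -0.9 -14.7   0.3] |rot| 14.7
```

View pics/s1.png

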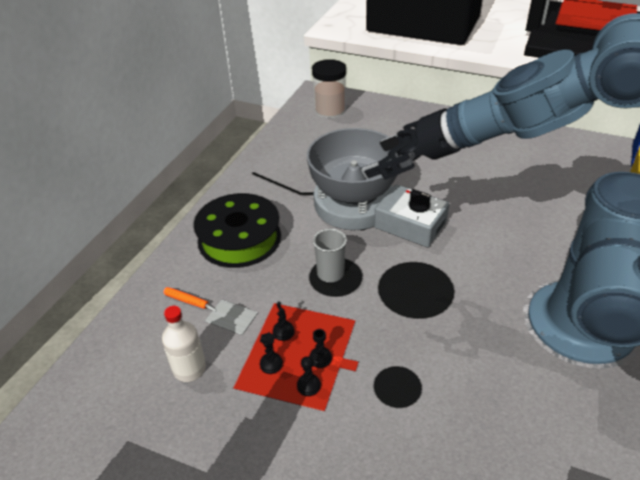

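```bash
cat > fk.py <<'E'
import numpy as np
from scipy.optimize import least_squares
D=[((.378,.0796,1.2744),571,252.4),((.15,-.12,1.30),462,293.1),((.01,-.24,1.31),396.8,303.3),((-.66,-1.02,.24),429.8,343)]
def fk(p,j):
    h,L1,L2,a,L3=p; e=j[1]-j[0]; t=j[0]-j[1]+j[2]
    r=L1*np.sin(j[0])+L2*np.cos(e)-a*np.sin(e)+L3*np.cos(t)
    z=h+L1*np.cos(j[0])+L2*np.sin(e)+a*np.cos(e)-L3*np.sin(t)
    return r,z
s=least_squares(lambda p:np.hstack([np.subtract(fk(p,j),(r,z)) for j,r,z in D]),[200,400,350,0,200])
if __name__=="__main__":
    print(s.x.round(1),s.fun.round(1))
    def ok(r,z,phi):
        t=np.pi/2-np.radians(phi)
        for g in ((.3,.3),(-.3,-.5),(1,0)):
            q=least_squares(lambda x:np.subtract(fk(s.x,(x[0],x[1],t-x[0]+x[1])),(r,z))/100,g)
            x=q.x; j4=t-x[0]+x[1]
            if q.cost<1e-4 and -.84<=x[0]<=1.66 and -1.02<=x[1]<=1.22 and -1.77<=j4<=2.12: return np.round([x[0],x[1],j4],2)
        return None
    for r,z in ((531,74),(531,150),(531,240),(590,230),(590,260),(550,230),(450,74),(480,74)):
        print(r,z,[(phi,ok(r,z,phi)) for phi in (30,45,55,65,75)])
E
python3 fk.py
```

```text
[222.  499.9 373.  103.9 424.9] [-0.3 -1.   0.2 -1.  -0.1  2.1  0.1 -0.1]
531 74 [(30, array([ 0.1 , -0.97, -0.02])), (45, None), (55, None), (65, None), (75, None)]
531 150 [(30, array([-0.02, -0.85,  0.22])), (45, None), (55, None), (65, None), (75, None)]
531 240 [(30, array([-0.1 , -0.67,  0.48])), (45, array([-0.24, -0.96,  0.07])), (55, None), (65, None), (75, None)]
590 230 [(30, array([ 0.02, -0.58,  0.45])), (45, array([-0.1 , -0.88,  0.  ])), (55, None), (65, None), (75, None)]
590 260 [(30, array([ 0.  , -0.51,  0.53])), (45, array([-0.13, -0.82,  0.1 ])), (55, array([-0.17, -1.01, -0.24])), (65, None), (75, None)]
550 230 [(30, array([-0.06, -0.65,  0.45])), (45, array([-0.18, -0.95,  0.02])), (55, None), (65, None), (75, None)]
450 74 [(30, None), (45, None), (55, None), (65, None), (75, None)]
480 74 [(30, None), (45, None), (55, None), (65, None), (75, None)]
```

>>> servo_tool(
  commands=[
    [10,5,0,0,8.5,0,1],
    [15,15,0,0,17,0,1],
    [20,25,0,0,25.5,0,1],
    [25,35,0,0,34,0,1],
    [30,45,0,0,42.5,0,1],
    [35,55,0,0,51,0,1],
    [40,60,0,0,55.3,0,1],
    [40,60,0,0,55.3,0,1],
  ],
)

```text
t: 3.75
tool_pos: [471.3, 127.1, 339.0]
tcp_rot: [-0.005, 0.01, 1.0, -0.005]
wrist_force: [-0.1, -0.6, -0.8]
grip_width: 85.4
```

```bash
python3 - <<'E'
from h import *
st();go([500,130,330],des(-90,0,0))
E
```

```text
t 3.75 tcp [471.3 127.1 339. ] q [-0.005  0.01   1.    -0.005] F [-0.1 -0.6 -0.8] w 85.4 j [ 0.14  0.2   0.06  1.44 -0.01  0.16]
shift [28.7  2.9 -6. ] rotvec [  0.   -0.9 -88.8] |rot| 88.8
```

>>> servo_tool(
  commands=[
    [5,0,0,0,0,-8.5,1],
    [10,0,0,0,0,-17,1],
    [15,0,0,0,0,-25.5,1],
    [20,0,0,0,0,-34,1],
    [25,0,0,0,0,-42.5,1],
    [30,0,0,0,0,-51,1],
    [30,0,0,0,0,-59.5,1],
    [30,0,0,0,0,-68,1],
  ],
)

```text
t: 4.55
tool_pos: [498.5, 126.6, 342.0]
tcp_rot: [-0.004, 0.57, 0.821, -0.003]
wrist_force: [-0.3, -0.4, -1.0]
grip_width: 85.5
```

>>> servo_tool(
  commands=[
    [0,0,0,0,0,-8.5,1],
    [0,0,0,0,0,-17,1],
    [0,0,0,0,0,-20.8,1],
  ],
)

```text
t: 4.85
tool_pos: [498.4, 126.6, 342.1]
tcp_rot: [-0.004, 0.708, 0.706, -0.002]
wrist_force: [-0.3, -0.2, 0.1]
grip_width: 85.4
```

>>> servo_tool(
  commands=[
    [0,0,0,-8.5,0,0,1],
    [0,0,0,-17,0,0,1],
    [0,0,0,-25.5,0,0,1],
    [0,0,0,-34,0,0,1],
    [0,0,0,-42.5,0,0,1],
    [0,0,0,-51,0,0,1],
    [0,0,0,-59.5,0,0,1],
    [0,0,0,-64,0,0,1],
  ],
)

```text
t: 5.65
tool_pos: [498.6, 127.5, 340.7]
tcp_rot: [0.372, 0.6, 0.599, -0.379]
wrist_force: [-0.9, -0.4, 0.9]
grip_width: 85.2
```

```bash
python3 - <<'E'
from h import *
st();go([531,57,69],des(-90,64,0)); snap("side","s2");snap("top","t2")
E
```

```text
t 5.65 tcp [498.6 127.5 340.7] q [ 0.372  0.6    0.599 -0.379] F [-0.9 -0.4  0.9] w 85.2 j [ 0.56  0.77  0.44  2.07 -0.86  2.53]
shift [  32.4  -67.8 -270.4] rotvec [ 0.2 -0.4  0.4] |rot| 0.6
```

View pics/s2.png

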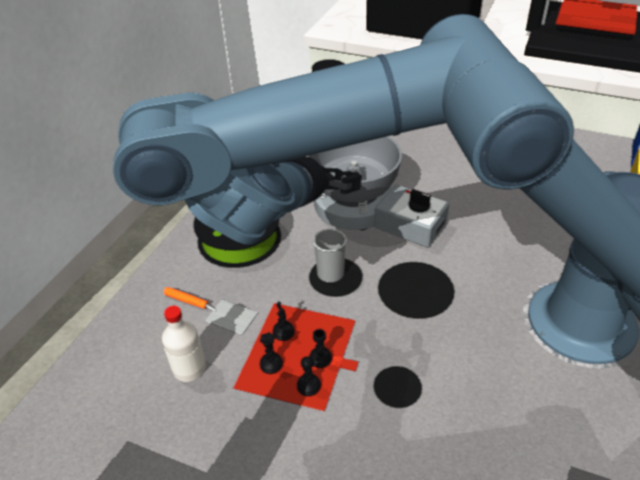

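View pics/t2.png

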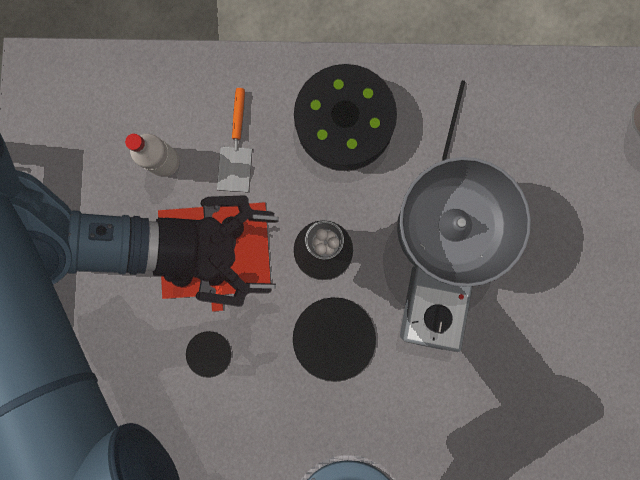

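```bash
cat > fk3.py <<'E'
import numpy as np
from scipy.optimize import least_squares
from scipy.spatial.transform import Rotation as R
P=dict(h=222,L1=499.9,L2=373,a=103.9,L3=424.9,off=64.,d=350.,s=1)
def fk(j,P=P):
    e=j[2]-j[1]; t=j[1]-j[2]+j[3]
    r=P["L1"]*np.sin(j[1])+P["L2"]*np.cos(e)-P["a"]*np.sin(e)
    z=P["h"]+P["L1"]*np.cos(j[1])+P["L2"]*np.sin(e)+P["a"]*np.cos(e)
    c,s=np.cos(j[0]),np.sin(j[0]); rad=np.array([c,s,0]); lat=np.array([-s,c,0]); up=np.array([0,0,1.])
    td=np.cos(t)*rad-np.sin(t)*up
    w=r*rad+z*up+P["off"]*lat+(P["L3"]-P["d"])*td
    zt=np.cos(j[4])*td+P["s"]*np.sin(j[4])*lat
    y0=np.cos(j[4])*lat-P["s"]*np.sin(j[4])*td
    x0=np.cross(y0,zt)
    M=np.stack([x0,y0,zt],1)@R.from_rotvec([0,0,j[5]]).as_matrix()
    return w+P["d"]*zt,M,w
LO=np.array([-2.72,-.84,-1.02,-1.77,-1.37,-3.14]);HI=np.array([2.72,1.66,1.22,2.12,1.28,3.14])
def ik(p,M,seed):
    def f(j):
        q,N,_=fk(j); return np.hstack([(q-p)/300,R.from_matrix(N.T@M).as_rotvec()])
    b=None
    for k in range(6):
        sd=np.clip(np.array(seed)+(np.random.RandomState(k).uniform(-.7,.7,6) if k else 0),LO+.01,HI-.01)
        r=least_squares(f,sd,bounds=(LO,HI))
        if b is None or r.cost<b.cost: b=r
        if b.cost<1e-6: break
    return b.x,b.cost
E
python3 - <<'E'
from h import *; import fk3
o=monitor.get_obs(); j=o["joint_pos"]; p,r=cur()
for s in (1,-1):
  for d in (0,100,150,200,250,300,350,400):
    fk3.P["d"]=d; fk3.P["s"]=s
    q,M,w=fk3.fk(j); print(s,d,(q-p).round(1),np.degrees((R.from_matrix(M)*r.inv()).as_rotvec()).round(1),w.round(0))
for u in ((133,142),):print("cap",plane("top",*u,170)); 
E
```

```text
1 0 [-176.3  148.6  -69.1] [-0.  0.  0.] [322. 276. 270.]
1 100 [-114.4   97.9  -45.9] [-0.  0.  0.] [385. 315. 337.]
1 150 [-83.4  72.6 -34.3] [-0.  0.  0.] [417. 335. 370.]
1 200 [-52.5  47.3 -22.7] [-0.  0.  0.] [448. 355. 404.]
1 250 [-21.5  22.  -11.1] [-0.  0.  0.] [480. 374. 437.]
1 300 [ 9.4 -3.4  0.5] [-0.  0.  0.] [511. 394. 471.]
1 350 [ 40.4 -28.7  12.1] [-0.  0.  0.] [543. 414. 504.]
1 400 [ 71.4 -54.   23.7] [-0.  0.  0.] [574. 433. 537.]
-1 0 [-176.3  148.6  -69.1] [ 55.9  34.8 -73.2] [322. 276. 270.]
-1 100 [-194.5  226.5  -45.9] [ 55.9  34.8 -73.2] [385. 315. 337.]
-1 150 [-203.5  265.4  -34.3] [ 55.9  34.8 -73.2] [417. 335. 370.]
-1 200 [-212.6  304.4  -22.7] [ 55.9  34.8 -73.2] [448. 355. 404.]
-1 250 [-221.7  343.4  -11.1] [ 55.9  34.8 -73.2] [480. 374. 437.]
-1 300 [-230.8  382.3    0.5] [ 55.9  34.8 -73.2] [511. 394. 471.]
-1 350 [-239.8  421.3   12.1] [ 55.9  34.8 -73.2] [543. 414. 504.]
-1 400 [-248.9  460.2   23.7] [ 55.9  34.8 -73.2] [574. 433. 537.]
cap [688.76479864 392.06984709 170.        ]
```

```bash
sed -i 's/d=350./d=295./' fk3.py; python3 - <<'E'
from h import *; import fk3
j0=monitor.get_obs()["joint_pos"]
def chk(p,az,phi,roll=0,seed=j0):
    rot=des(az,phi,roll); t=np.array(p)-3*rot.as_matrix()[:,2]
    return fk3.ik(t,rot.as_matrix(),seed)
for p in ([531,57,69],[531,57,200],[560,-170,230]):
  for az in (-90,-80,-70,-60,-45):
    for phi in (50,57,64):
      x,c=chk(p,az,phi); 
      if c<1e-5:
        m=min((x-fk3.LO).min(),(fk3.HI-x).min()); print(p,az,phi,x.round(2),"m",m.round(2),fk3.fk(x)[2].round(0))
print("pour")
for az in (-110,-90,-75,-60,-45):
  for phi in (57,64,70):
    for roll in (-150,-180,):
      x,c=chk([562,-190,230],az,phi,roll,[0.3,.5,0,1.6,-.9,0]); 
      if c<1e-5:
        print(az,phi,roll,x.round(2),fk3.fk(x)[2].round(0))
E
```

```text
[531, 57, 69] -90 50 [ 0.39  0.73 -0.14  1.13 -0.79  2.14] m 0.58 [531. 285. 261.]
[531, 57, 69] -90 57 [ 0.42  0.81 -0.08  1.24 -0.87  2.26] m 0.5 [531. 307. 231.]
[531, 57, 69] -90 64 [ 0.45  0.91 -0.    1.38 -0.95  2.4 ] m 0.42 [531. 325. 200.]
[531, 57, 69] -80 50 [ 0.41  0.63 -0.31  0.9  -0.84  1.92] m 0.53 [491. 282. 261.]
[531, 57, 69] -80 57 [ 0.44  0.71 -0.27  0.98 -0.94  2.04] m 0.43 [488. 303. 231.]
[531, 57, 69] -80 64 [ 0.47  0.8  -0.21  1.11 -1.03  2.19] m 0.34 [484. 321. 200.]
[531, 57, 69] -70 50 [ 0.42  0.53 -0.49  0.63 -0.87  1.68] m 0.5 [453. 272. 261.]
[531, 57, 69] -70 57 [ 0.46  0.59 -0.47  0.67 -0.99  1.77] m 0.38 [446. 292. 231.]
[531, 57, 69] -70 64 [ 0.49  0.67 -0.44  0.74 -1.1   1.89] m 0.27 [439. 309. 200.]
[531, 57, 69] -60 50 [ 0.42  0.43 -0.68  0.34 -0.87  1.41] m 0.34 [417. 255. 261.]
[531, 57, 69] -60 57 [ 0.46  0.48 -0.69  0.3  -0.99  1.46] m 0.33 [406. 273. 231.]
[531, 57, 69] -60 64 [ 0.5   0.55 -0.69  0.28 -1.12  1.51] m 0.25 [397. 289. 200.]
[531, 57, 69] -45 50 [ 0.38  0.31 -0.94 -0.11 -0.78  0.99] m 0.08 [370. 218. 261.]
[531, 57, 69] -45 57 [ 
[... 3437 characters left out ...]
 -0.93 -2.07] [497.  51. 392.]
-75 64 -150 [ 0.01  0.25 -0.66  0.19 -1.06 -1.58] [493.  69. 361.]
-75 64 -180 [ 0.01  0.25 -0.66  0.19 -1.06 -2.1 ] [493.  69. 361.]
-75 70 -150 [ 0.03  0.28 -0.73  0.   -1.16 -1.64] [490.  80. 332.]
-75 70 -180 [ 0.03  0.28 -0.73  0.   -1.16 -2.17] [490.  80. 332.]
-60 57 -150 [-0.09  0.07 -0.84 -0.06 -0.76 -1.96] [437.  26. 392.]
-60 57 -180 [-0.09  0.07 -0.84 -0.06 -0.76 -2.48] [437.  26. 392.]
-60 64 -150 [-0.05  0.11 -0.94 -0.32 -0.85 -2.02] [428.  42. 361.]
-60 64 -180 [-0.05  0.11 -0.94 -0.32 -0.85 -2.55] [428.  42. 361.]
-45 57 -150 [-0.2  -0.04 -1.01 -0.31 -0.48 -2.27] [385. -13. 392.]
-45 57 -180 [-0.2  -0.04 -1.01 -0.31 -0.48 -2.8 ] [385. -13. 392.]
```

```bash
python3 - <<'E'
from h import *
rot=des(-80,60); g=np.array([531,57,69.]); z=rot.as_matrix()[:,2]; print(z)
go(g-120*z,rot); go(g,rot)
E
```

```text
[ 0.15038373 -0.85286853 -0.5       ]
shift [  14.1   34.5 -208.4] rotvec [ 4.1 -0.4 10.4] |rot| 11.2
shift [  32.1  -67.9 -268.4] rotvec [ 4.1 -0.4 10.4] |rot| 11.2
```

>>> servo_tool(
  commands=[
    [2,5,-35,1,0,2,1],
    [4,10,-70,2,0,4,1],
    [6,16,-105,3,-0.2,6,1],
    [8,22,-140,4,-0.4,8,1],
    [11,28,-175,4.1,-0.4,10.4,1],
    [14,34,-208,4.1,-0.4,10.4,1],
    [14,34,-208,4.1,-0.4,10.4,1],
  ],
)

```text
t: 6.45
tool_pos: [512.3, 160.0, 132.1]
tcp_rot: [0.383, 0.559, 0.663, -0.319]
wrist_force: [0.4, 0.2, 0.6]
grip_width: 85.4
```

```bash
python3 - <<'E'
from h import *
rot=des(-80,60); g=np.array([531,57,69.]); st(); go(g,rot); snap("side","s3");snap("top","t3")
E
```

```text
t 6.45 tcp [512.3 160.  132.1] q [ 0.383  0.559  0.663 -0.319] F [0.4 0.2 0.6] w 85.4 j [ 0.61  0.83  0.08  1.45 -0.9   2.32]
shift [  18.2 -100.4  -61.6] rotvec [-0.3  0.3  0.1] |rot| 0.4
```

View pics/s3.png

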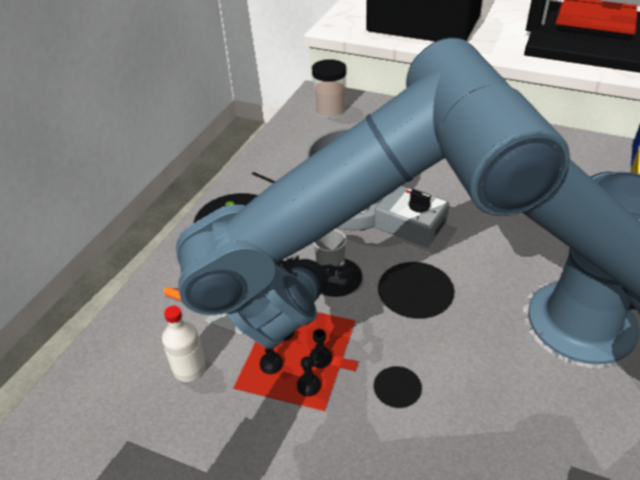

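View pics/t3.png

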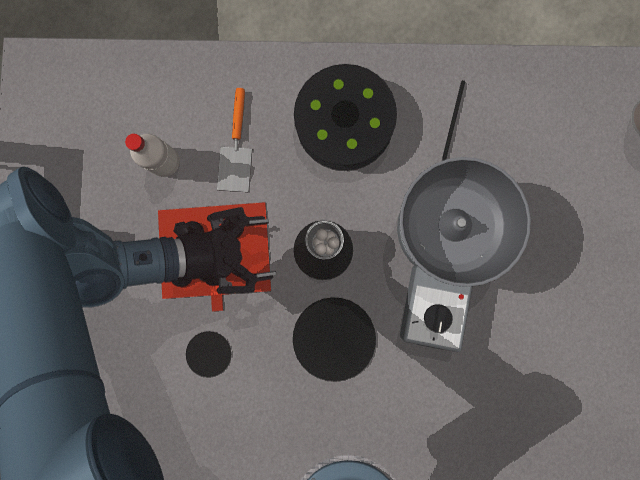

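>>> servo_tool(
  commands=[
    [4,-20,-12,0,0,0,1],
    [7,-40,-25,0,0,0,1],
    [11,-60,-37,0,0,0,1],
    [15,-80,-49,0,0,0,1],
    [18,-92,-57,0,0,0,1],
    [18,-100,-61,0,0,0,1],
    [18,-100,-61,0,0,0,1],
  ],
)

```text
t: 7.25
tool_pos: [532.4, 59.8, 75.3]
tcp_rot: [0.384, 0.561, 0.661, -0.317]
wrist_force: [0.0, 0.1, 0.2]
grip_width: 85.4
```

```bash
python3 - <<'E'
from h import *
rot=des(-80,60); g=np.array([531,57,69.]); st(); go(g,rot); snap("top","t4")
E
```

```text
t 7.25 tcp [532.4  59.8  75.3] q [ 0.384  0.561  0.661 -0.317] F [0.  0.1 0.2] w 85.4 j [ 0.45  0.77 -0.18  1.05 -0.98  2.09]
shift [-1.8 -0.3 -4.8] rotvec [-0.4  0.6  0.2] |rot| 0.7
```

View pics/t4.png

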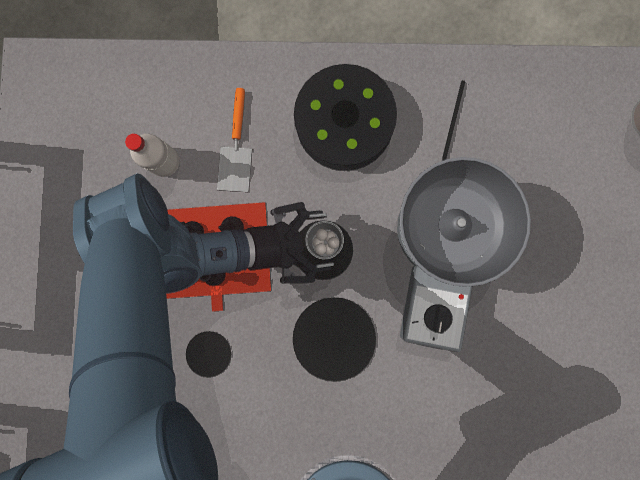

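>>> servo_tool(
  commands=[
    [-1.5,0,-3,0,0,0,1],
    [-1.5,0,-3,0,0,0,0],
    [-1.5,0,-3,0,0,0,-1],
    [-1.5,0,-3,0,0,0,-1],
    [-1.5,0,-3,0,0,0,-1],
    [-1.5,0,-3,0,0,0,-1],
    [-1.5,0,-3,0,0,0,-1],
    [-1.5,0,-3,0,0,0,-1],
  ],
)

```text
t: 8.1
tool_pos: [530.7, 61.4, 70.8]
tcp_rot: [0.385, 0.559, 0.662, -0.318]
wrist_force: [-0.2, 2.5, 5.0]
grip_width: 63.1
```

>>> servo_tool(
  commands=[
    [0,0,0,0,0,0,-1],
    [0,0,5,0,0,0,-1],
    [0,0,12,0,0,0,-1],
    [0,0,24,0,0,0,-1],
    [0,0,40,0,0,0,-1],
    [0,0,60,0,0,0,-1],
  ],
)

```text
t: 8.7
tool_pos: [529.5, 60.7, 130.5]
tcp_rot: [0.383, 0.559, 0.662, -0.319]
wrist_force: [0.4, 1.1, -1.7]
grip_width: 63.3
```

```bash
python3 - <<'E'
from h import *
st(); snap("top","t5"); snap("side","s5")
E
```

```text
t 8.7 tcp [529.5  60.7 130.5] q [ 0.383  0.559  0.662 -0.319] F [ 0.4  1.1 -1.7] w 63.3 j [ 0.45  0.7  -0.15  1.16 -0.98  2.09]
```

View pics/t5.png

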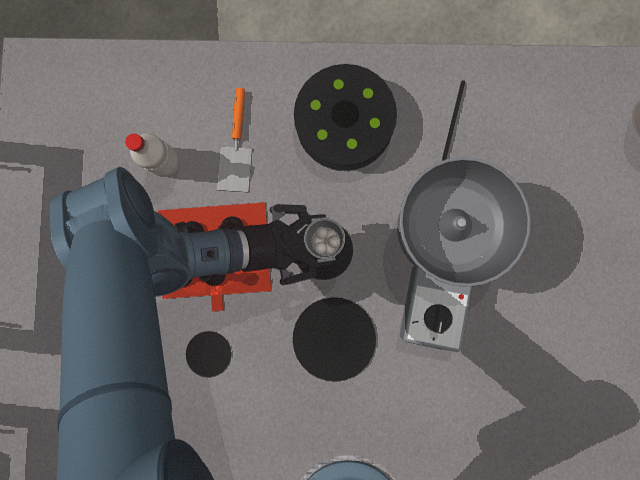

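View pics/s5.png

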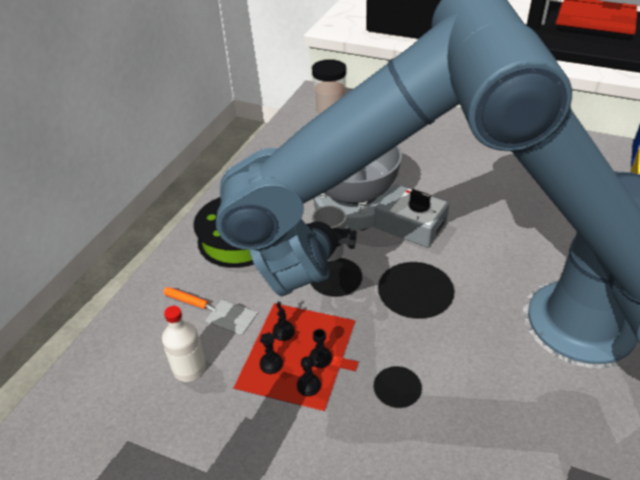

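```bash
python3 - <<'E'
from h import *; import fk3
r0=des(-80,60); b=r0.inv().apply([0,0,1]) # axis in tool
zr=100-65
x=[0.05,.45,-.25,.9,-1.05,1.6]
for roll in range(0,-181,-20):
    rot=des(-85,66,roll); u=rot.apply(b); 
    m=zr*u; lowrim=m[2]-34*np.hypot(u[0],u[1]); lowfoot=-65*u[2]-30*np.hypot(u[0],u[1])
    x,c=fk3.ik(np.array([562,-190,225.])-3*rot.as_matrix()[:,2],rot.as_matrix(),x)
    print(roll,"tilt",np.degrees(np.arccos(u[2])).round(0),"dir",u.round(2),"mouth",m.round(0),"low",lowrim.round(0),lowfoot.round(0),x.round(2),c<1e-5)
go([562,-184,300],r0); go([562,-184,300],des(-85,66))
E
```

```text
0 tilt 6.0 dir [-0.01  0.1   0.99] mouth [-0.  4. 35.] low 31.0 -68.0 [ 0.03  0.4  -0.43  0.61 -1.15  1.44] True
-20 tilt 19.0 dir [0.28 0.15 0.95] mouth [10.  5. 33.] low 22.0 -71.0 [ 0.03  0.4  -0.43  0.61 -1.15  1.09] True
-40 tilt 36.0 dir [0.54 0.23 0.81] mouth [19.  8. 28.] low 8.0 -70.0 [ 0.03  0.4  -0.43  0.61 -1.15  0.74] True
-60 tilt 53.0 dir [0.72 0.34 0.6 ] mouth [25. 12. 21.] low -6.0 -63.0 [ 0.03  0.4  -0.43  0.61 -1.15  0.39] True
-80 tilt 70.0 dir [0.82 0.47 0.34] mouth [29. 16. 12.] low -20.0 -50.0 [ 0.03  0.4  -0.43  0.61 -1.15  0.04] True
-100 tilt 86.0 dir [0.8  0.59 0.07] mouth [28. 21.  2.] low -32.0 -34.0 [ 0.03  0.4  -0.43  0.61 -1.15 -0.31] True
-120 tilt 101.0 dir [ 0.69  0.7  -0.19] mouth [24. 24. -7.] low -40.0 -17.0 [ 0.03  0.4  -0.43  0.61 -1.15 -0.66] True
-140 tilt 114.0 dir [ 0.49  0.77 -0.4 ] mouth [ 17.  27. -14.] low -45.0 -1.0 [ 0.03  0.4  -0.43  0.61 -1.15 -1.01] True
-160 tilt 123.0 dir [ 0.23  0.81 -0.54] mouth [  8.  28. -19.] low -48.0 10.0 [ 0.03  0.4  -0.43  0.61 -1.15 -1.36] True
-180 tilt 126.0 dir [-0.07  0.81 -0.59] mouth [ -2.  28. -21.] low -48.0 14.0 [ 0.03  0.4  -0.43  0.61 -1.15 -1.71] True
shift [  30.2 -242.9  168.8] rotvec [-0.4  0.7  0.1] |rot| 0.8
shift [  30.4 -242.7  168.5] rotvec [-6.3 -0.1 -4.9] |rot| 8.0
```

>>> servo_tool(
  commands=[
    [0,0,35,0,0,0,-1],
    [0,-5,70,0,0,0,-1],
    [2,-15,105,0,0,0,-1],
    [4,-35,140,0,0,0,-1],
    [6,-70,165,0,0,0,-1],
    [8,-105,168,0,0,0,-1],
    [8,-140,168,0,0,0,-1],
    [8,-175,168,0,0,0,-1],
  ],
)

```text
t: 9.6
tool_pos: [537.6, -115.3, 297.5]
tcp_rot: [0.383, 0.559, 0.663, -0.318]
wrist_force: [0.2, 0.9, -3.3]
grip_width: 63.0
```

```bash
python3 - <<'E'
from h import *
st(); go([540,-208,225],des(-85,66))
E
```

```text
t 9.6 tcp [ 537.6 -115.3  297.5] q [ 0.383  0.559  0.663 -0.318] F [ 0.2  0.9 -3.3] w 63.0 j [ 0.13  0.28 -0.32  0.89 -1.04  1.49]
shift [  2.1 -89.9 -71.3] rotvec [-6.3 -0.4 -4.9] |rot| 8.0
```

>>> servo_tool(
  commands=[
    [1,-20,0,-1.5,0,-1.2,-1],
    [2,-40,0,-3,0,-2.4,-1],
    [2,-60,-5,-4.5,0,-3.6,-1],
    [2,-80,-15,-6.3,-0.4,-4.9,-1],
    [2,-90,-35,-6.3,-0.4,-4.9,-1],
    [2,-90,-55,-6.3,-0.4,-4.9,-1],
    [2,-90,-70,-6.3,-0.4,-4.9,-1],
    [2,-90,-71,-6.3,-0.4,-4.9,-1],
  ],
)

```text
t: 10.4
tool_pos: [537.9, -204.1, 223.6]
tcp_rot: [0.4, 0.565, 0.62, -0.369]
wrist_force: [-0.1, -0.7, -3.0]
grip_width: 63.2
```

>>> servo_tool(
  commands=[
    [0,0,0,-0.6,7.3,3.3,-1],
    [0,0,0,-1.3,14.6,6.5,-1],
    [0,0,0,-1.9,21.8,9.8,-1],
    [0,0,0,-2.5,29.1,13,-1],
    [0,0,0,-3.2,36.4,16.3,-1],
    [0,0,0,-3.8,43.7,19.5,-1],
    [0,0,0,-4.5,51,22.8,-1],
    [0,0,0,-5.1,58.2,26,-1],
  ],
)

```text
t: 11.2
tool_pos: [540.2, -203.9, 227.5]
tcp_rot: [0.146, 0.151, 0.825, -0.525]
wrist_force: [0.2, -1.1, -1.8]
grip_width: 63.2
```

```bash
python3 - <<'E'
from h import *
st(); go([540,-208,225],des(-85,66,-64)); snap("top","t6"); snap("side","s6")
E
```

```text
t 11.2 tcp [ 540.2 -203.9  227.5] q [ 0.146  0.151  0.825 -0.525] F [ 0.2 -1.1 -1.8] w 63.2 j [-0.01  0.37 -0.49  0.49 -1.14  0.21]
shift [-0.4 -1.4 -1.3] rotvec [ 0.  -0.1 -0.2] |rot| 0.3
```

View pics/t6.png

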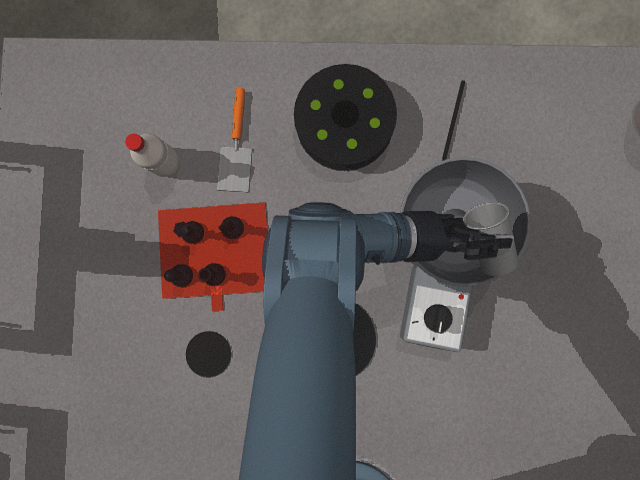

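View pics/s6.png

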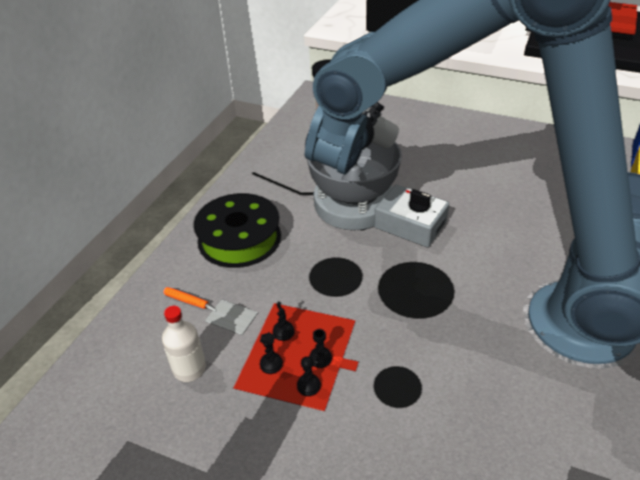

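>>> servo_tool(
  commands=[
    [0,0,0,-0.3,3.6,1.6,-1],
    [0,0,0,-0.6,7.3,3.3,-1],
    [0,0,0,-1,10.9,4.9,-1],
    [0,0,0,-1.3,14.6,6.5,-1],
    [0,0,0,-1.6,18.2,8.1,-1],
    [0,0,0,-1.9,21.8,9.8,-1],
    [0,0,0,-2.2,25.5,11.4,-1],
    [0,0,0,-2.5,29.1,13,-1],
  ],
)

```text
t: 12.1
tool_pos: [540.2, -204.0, 227.3]
tcp_rot: [-0.003, -0.08, 0.835, -0.544]
wrist_force: [0.2, -0.5, -2.6]
grip_width: 63.1
```

>>> servo_tool(
  commands=[
    [0,0,0,-0.2,1.8,0.8,-1],
    [0,0,0,-0.3,3.6,1.6,-1],
    [0,0,0,-0.5,5.5,2.4,-1],
    [0,0,0,-0.6,7.3,3.3,-1],
    [0,0,0,-0.8,9.1,4.1,-1],
    [0,0,0,-1,10.9,4.9,-1],
    [0,0,0,-1.1,12.7,5.7,-1],
    [0,0,0,-1.3,14.6,6.5,-1],
  ],
)

```text
t: 12.9
tool_pos: [540.2, -204.0, 227.4]
tcp_rot: [-0.079, -0.195, 0.816, -0.538]
wrist_force: [0.3, -0.5, -2.3]
grip_width: 63.6
```

```bash
python3 - <<'E'
from h import *
st(); im=snap("top","t7"); cv2.imwrite("pics/t7c.png",cv2.resize(im[140:300,380:560],None,fx=3.5,fy=3.5))
E
```

```text
t 12.9 tcp [ 540.2 -204.   227.4] q [-0.079 -0.195  0.816 -0.538] F [ 0.3 -0.5 -2.3] w 63.6 j [-0.01  0.37 -0.49  0.5  -1.14 -0.62]
```

View pics/t7c.png

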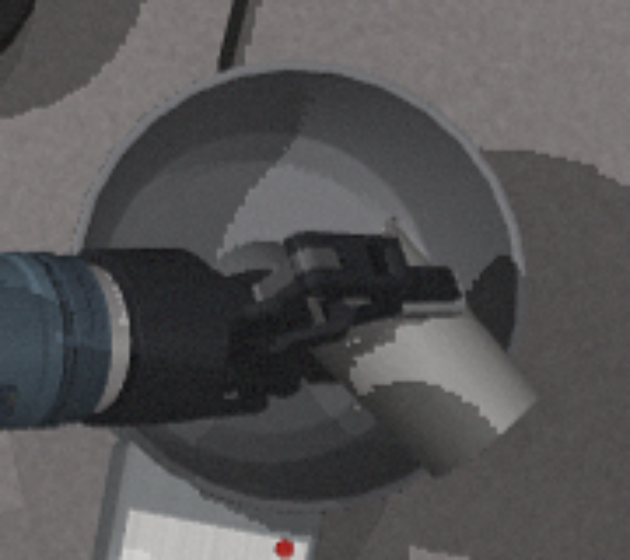

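>>> servo_tool(
  commands=[
    [0,0,0,-0.2,1.8,0.8,-1],
    [0,0,0,-0.3,3.6,1.6,-1],
    [0,0,0,-0.5,5.5,2.4,-1],
    [0,0,0,-0.6,7.3,3.3,-1],
    [0,0,0,-0.8,9.1,4.1,-1],
    [0,0,0,-1,10.9,4.9,-1],
    [0,0,0,-1.1,12.7,5.7,-1],
    [0,0,0,-1.3,14.6,6.5,-1],
  ],
)

```text
t: 13.75
tool_pos: [540.3, -204.1, 227.7]
tcp_rot: [-0.154, -0.306, 0.781, -0.522]
wrist_force: [-0.2, 0.6, -1.8]
grip_width: 63.4
```

```bash
python3 - <<'E'
from h import *
st(); im=snap("top","t8"); cv2.imwrite("pics/t8c.png",cv2.resize(im[140:300,380:560],None,fx=3.5,fy=3.5))
E
```

```text
t 13.75 tcp [ 540.3 -204.1  227.7] q [-0.154 -0.306  0.781 -0.522] F [-0.2  0.6 -1.8] w 63.4 j [-0.01  0.37 -0.49  0.5  -1.14 -0.89]
```

View pics/t8c.png

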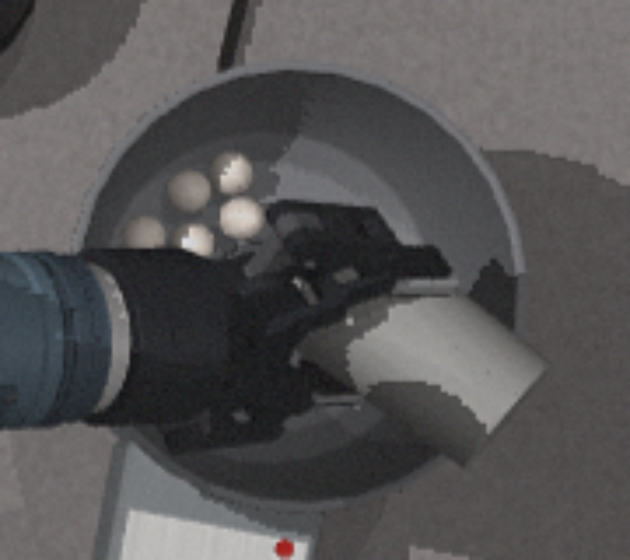

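>>> servo_tool(
  commands=[
    [0,0,0,-0.3,3.6,1.6,-1],
    [0,0,0,-0.6,7.3,3.3,-1],
    [0,0,0,-1,10.9,4.9,-1],
    [0,0,0,-1.3,14.6,6.5,-1],
    [0,0,0,-1.6,18.2,8.1,-1],
    [0,0,0,-1.9,21.8,9.8,-1],
    [0,0,0,-2.2,25.5,11.4,-1],
    [0,0,0,-2.2,25.5,11.4,-1],
  ],
)

```text
t: 14.6
tool_pos: [540.2, -204.1, 227.5]
tcp_rot: [-0.275, -0.486, 0.684, -0.469]
wrist_force: [0.8, -0.1, -1.3]
grip_width: 63.4
```

>>> servo_tool(
  commands=[
    [0,0,0,0,0,0,-1],
    [0,0,0,0,0,0,-1],
    [0,0,0,0,0,0,-1],
  ],
)

```text
t: 14.9
tool_pos: [540.1, -204.1, 227.1]
tcp_rot: [-0.276, -0.487, 0.684, -0.469]
wrist_force: [0.0, -0.2, -0.8]
grip_width: 63.2
```

```bash
python3 - <<'E'
from h import *
st(); im=snap("top","t9"); cv2.imwrite("pics/t9c.png",cv2.resize(im[140:300,380:560],None,fx=3.5,fy=3.5))
im=snap("side","s9"); cv2.imwrite("pics/s9c.png",cv2.resize(im[80:240,280:460],None,fx=3.5,fy=3.5))
E
```

```text
t 14.9 tcp [ 540.1 -204.1  227.1] q [-0.276 -0.487  0.684 -0.469] F [ 0.  -0.2 -0.8] w 63.2 j [-0.01  0.37 -0.48  0.5  -1.14 -1.38]
```

View pics/t9c.png

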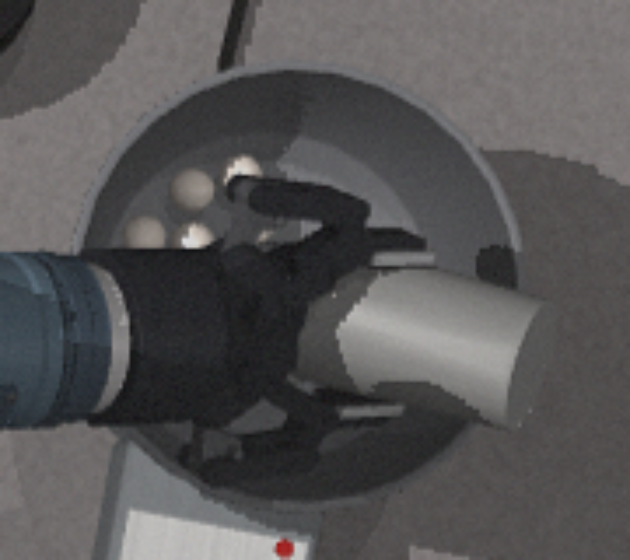

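View pics/s9c.png

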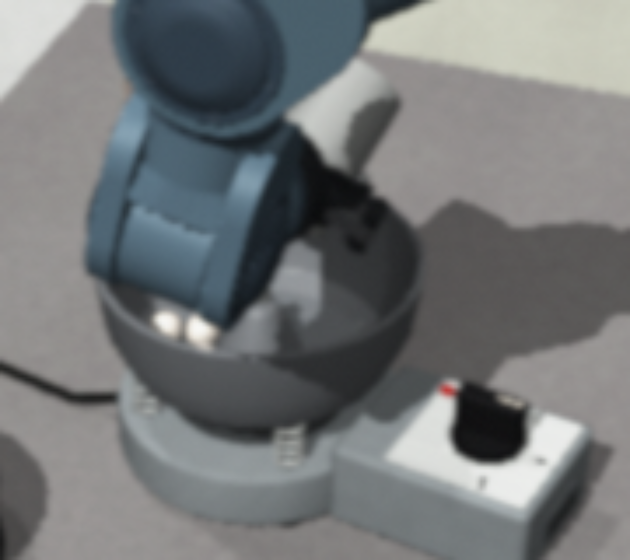

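>>> servo_tool(
  commands=[
    [0,0,25,0,0,0,-1],
    [0,0,50,0,0,0,-1],
    [0,0,75,0,0,0,-1],
    [0,0,75,0.6,-7.3,-3.3,-1],
    [0,0,75,1.3,-14.6,-6.5,-1],
    [0,0,75,1.9,-21.8,-9.8,-1],
    [0,0,75,2.5,-29.1,-13,-1],
    [0,0,75,3.2,-36.4,-16.3,-1],
  ],
)

```text
t: 15.8
tool_pos: [539.9, -204.1, 301.9]
tcp_rot: [-0.097, -0.221, 0.809, -0.535]
wrist_force: [-0.3, -0.3, -0.7]
grip_width: 63.5
```

>>> servo_tool(
  commands=[
    [0,0,0,0.6,-7.3,-3.3,-1],
    [0,0,0,1.3,-14.6,-6.5,-1],
    [0,0,0,1.9,-21.8,-9.8,-1],
    [0,0,0,2.5,-29.1,-13,-1],
    [0,0,0,3.2,-36.4,-16.3,-1],
    [0,0,0,3.8,-43.7,-19.5,-1],
    [0,0,0,4.5,-51,-22.8,-1],
    [0,0,0,5.1,-58.2,-26,-1],
  ],
)

```text
t: 16.6
tool_pos: [540.0, -204.1, 302.0]
tcp_rot: [0.202, 0.24, 0.804, -0.506]
wrist_force: [0.5, 0.6, -1.0]
grip_width: 63.4
```

```bash
python3 - <<'E'
from h import *
st(); im=snap("top","t10"); cv2.imwrite("pics/t10c.png",cv2.resize(im[140:300,380:560],None,fx=3.5,fy=3.5)); go([540,-208,300],des(-80,60))
im=snap("side","s10"); cv2.imwrite("pics/s10c.png",cv2.resize(im[80:240,280:460],None,fx=3.5,fy=3.5))
E
```

```text
t 16.6 tcp [ 540.  -204.1  302. ] q [ 0.202  0.24   0.804 -0.506] F [ 0.5  0.6 -1. ] w 63.4 j [-0.01  0.29 -0.39  0.68 -1.14  0.43]
shift [-0.4 -1.4 -0.4] rotvec [ 11.5 -44.6 -18.8] |rot| 49.7
```

View pics/t10c.png

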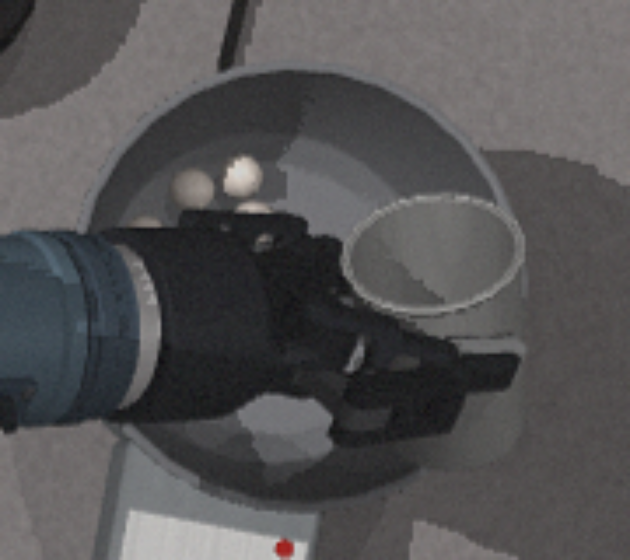

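View pics/s10c.png

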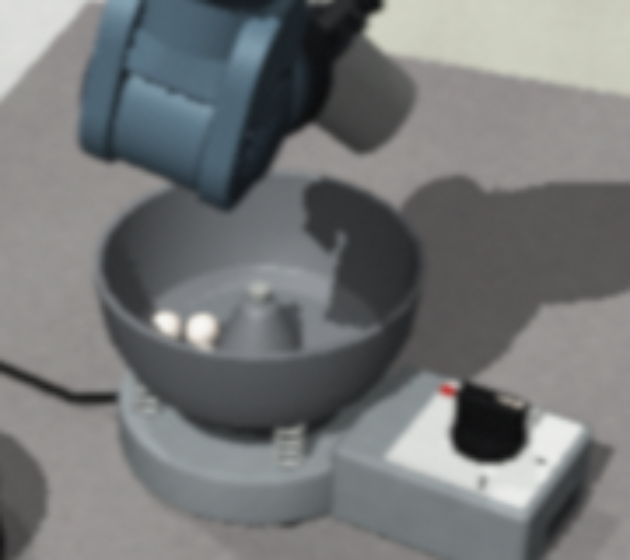

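>>> servo_tool(
  commands=[
    [0,0,0,1.9,-7.4,-3.1,-1],
    [0,0,0,3.8,-14.8,-6.2,-1],
    [0,0,0,5.7,-22.3,-9.4,-1],
    [0,0,0,7.6,-29.7,-12.5,-1],
    [0,0,0,9.5,-37.1,-15.6,-1],
    [0,0,0,11.5,-44.6,-18.8,-1],
    [0,0,0,11.5,-44.6,-18.8,-1],
  ],
)

```text
t: 17.4
tool_pos: [539.7, -204.3, 302.5]
tcp_rot: [0.381, 0.553, 0.666, -0.324]
wrist_force: [0.1, 0.5, -1.2]
grip_width: 63.6
```

>>> servo_tool(
  commands=[
    [0,40,0,0,0,0,-1],
    [0,80,0,0,0,0,-1],
    [0,120,0,0,0,0,-1],
    [-3,160,0,0,0,0,-1],
    [-6,200,0,0,0,0,-1],
    [-12,240,-20,0,0,0,-1],
    [-16,260,-40,0,0,0,-1],
  ],
)

```text
t: 18.1
tool_pos: [524.8, 59.2, 261.5]
tcp_rot: [0.381, 0.551, 0.668, -0.323]
wrist_force: [0.6, 0.1, -1.3]
grip_width: 64.0
```

```bash
python3 - <<'E'
from h import *
st(); im=snap("top","t11"); cv2.imwrite("pics/t11c.png",cv2.resize(im[140:300,280:540],None,fx=2.9,fy=2.9)); 
go([517,62,69],des(-80,60))
E
```

```text
t 18.1 tcp [524.8  59.2 261.5] q [ 0.381  0.551  0.668 -0.323] F [ 0.6  0.1 -1.3] w 64.0 j [ 0.45  0.56 -0.02  1.43 -0.98  2.07]
shift [  -6.5    4.1 -186.6] rotvec [ 0.1 -1.  -0.6] |rot| 1.2
```

View pics/t11c.png

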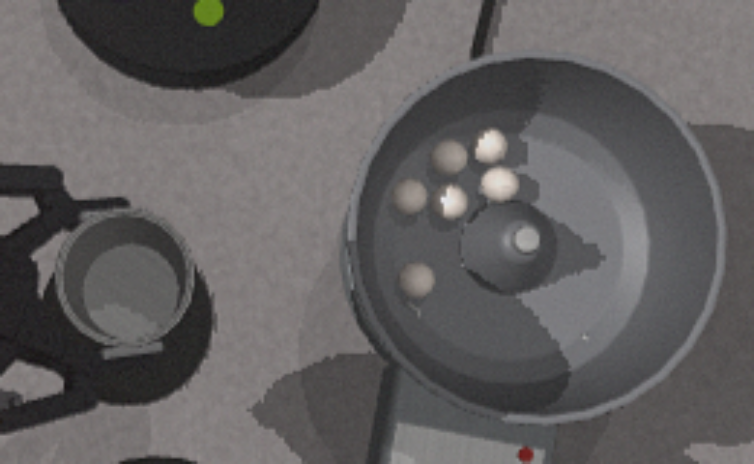

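All six nuggets are in the bowl and the beaker is empty. I'll set the beaker on its mat.

>>> servo_tool(
  commands=[
    [-2,1,-35,0,-0.3,-0.2,-1],
    [-4,2,-70,0,-0.6,-0.4,-1],
    [-6,3,-105,0.1,-1,-0.6,-1],
    [-6.5,4,-135,0.1,-1,-0.6,-1],
    [-6.5,4.5,-155,0.1,-1,-0.6,-1],
    [-6.5,4.5,-170,0.1,-1,-0.6,-1],
    [-6.5,4.5,-178,0.1,-1,-0.6,-1],
    [-6.5,4.5,-178,0.1,-1,-0.6,-1],
  ],
)

```text
t: 18.95
tool_pos: [517.5, 60.2, 83.5]
tcp_rot: [0.385, 0.56, 0.66, -0.32]
wrist_force: [-0.4, 0.4, -1.6]
grip_width: 63.4
```

```bash
python3 - <<'E'
from h import *
st(); go([517,63,69.3],des(-80,60))
E
```

```text
t 18.95 tcp [517.5  60.2  83.5] q [ 0.385  0.56   0.66  -0.32 ] F [-0.4  0.4 -1.6] w 63.4 j [ 0.46  0.76 -0.2   1.08 -0.98  2.12]
shift [ -0.9   5.4 -12.7] rotvec [0.  0.4 0.3] |rot| 0.6
```

>>> servo_tool(
  commands=[
    [-0.5,2,-4,0,0.2,0.1,-1],
    [-0.5,4,-8,0,0.4,0.2,-1],
    [-0.5,5,-11,0,0.4,0.2,-1],
    [-0.5,5,-12.5,0,0.4,0.2,-1],
    [-0.5,5,-12.5,0,0.4,0.2,-1],
  ],
)

```text
t: 19.45
tool_pos: [517.1, 65.5, 71.5]
tcp_rot: [0.383, 0.558, 0.662, -0.321]
wrist_force: [0.2, -0.2, -1.5]
grip_width: 63.3
```

>>> servo_tool(
  commands=[
    [0,0,-0.7,0,0,0,-1],
    [0,0,-1.4,0,0,0,-1],
    [0,0,-2,0,0,0,-1],
    [0,0,-2,0,0,0,-1],
  ],
)

```text
t: 19.85
tool_pos: [517.2, 65.1, 70.9]
tcp_rot: [0.384, 0.557, 0.662, -0.321]
wrist_force: [-2.7, 1.3, 7.2]
grip_width: 63.5
```

>>> servo_tool(
  commands=[
    [0,0,0,0,0,0,0.6],
    [0,0,0,0,0,0,0.8],
    [0,0,0,0,0,0,1],
    [0,0,0,0,0,0,1],
    [0,0,0,0,0,0,1],
  ],
)

```text
t: 20.35
tool_pos: [517.1, 65.4, 69.4]
tcp_rot: [0.383, 0.558, 0.662, -0.321]
wrist_force: [-0.2, -0.2, -0.7]
grip_width: 85.3
```

```bash
python3 - <<'E'
from h import *
st(); im=snap("top","t12"); cv2.imwrite("pics/t12c.png",cv2.resize(im[180:320,240:400],None,fx=4,fy=4)); 
E
```

```text
t 20.35 tcp [517.1  65.4  69.4] q [ 0.383  0.558  0.662 -0.321] F [-0.2 -0.2 -0.7] w 85.3 j [ 0.47  0.78 -0.19  1.07 -0.98  2.12]
```

View pics/t12c.png

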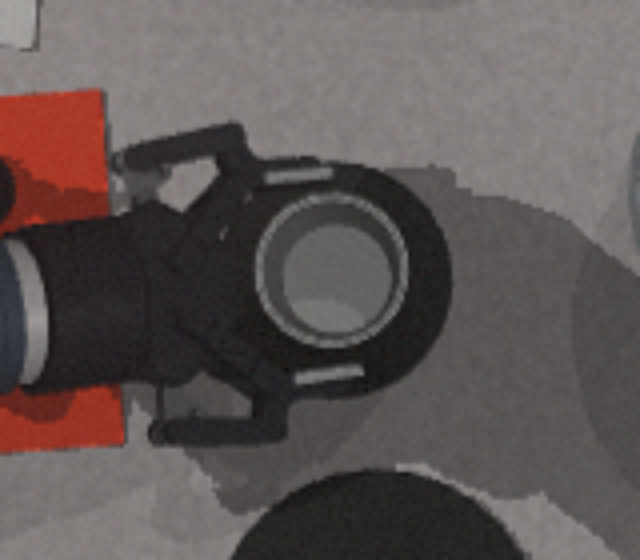

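Released upright on the mat. I'll retract along the tool axis and then go tool-down.

>>> servo_tool(
  commands=[
    [-3,17,10,0,0,0,1],
    [-6,34,20,0,0,0,1],
    [-10,55,33,0,0,0,1],
    [-14,76,47,0,0,0,1],
    [-18,97,65,0,0,0,1],
    [-18,105,100,0,0,0,1],
    [-18,105,145,0,0,0,1],
    [-18,105,190,0,0,0,1],
  ],
)

```text
t: 21.2
tool_pos: [498.8, 170.7, 260.6]
tcp_rot: [0.383, 0.557, 0.662, -0.321]
wrist_force: [0.9, 0.2, 0.4]
grip_width: 85.4
```

```bash
python3 - <<'E'
from h import *
st(); im=snap("top","t13"); cv2.imwrite("pics/t13c.png",cv2.resize(im[180:320,130:400],None,fx=2.9,fy=2.9)); 
im=snap("side","s13")
E
```

```text
t 21.2 tcp [498.8 170.7 260.6] q [ 0.383  0.557  0.662 -0.321] F [0.9 0.2 0.4] w 85.4 j [ 0.64  0.72  0.22  1.73 -0.89  2.36]
```

View pics/s13.png

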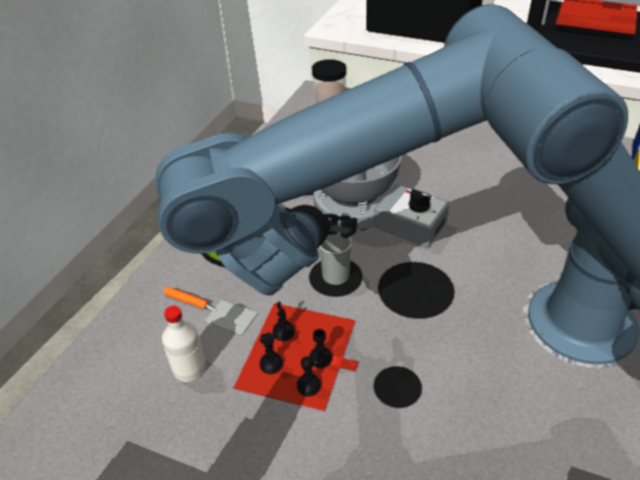

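```bash
python3 - <<'E'
from h import *
go([470,80,260],des(-85,0))
E
```

```text
shift [-30.7 -91.4  -2.4] rotvec [59.3  8.4 -4.1] |rot| 60.0
```

>>> servo_tool(
  commands=[
    [-4,-10,10,7.4,1,-0.5,1],
    [-8,-22,20,14.8,2.1,-1,1],
    [-12,-34,20,22.2,3.2,-1.5,1],
    [-16,-46,20,29.6,4.2,-2,1],
    [-20,-58,15,37,5.2,-2.5,1],
    [-24,-70,10,44.5,6.3,-3,1],
    [-28,-82,5,51.9,7.4,-3.6,1],
    [-31,-91,0,59.3,8.4,-4.1,1],
  ],
)

```text
t: 22.1
tool_pos: [468.0, 79.0, 259.9]
tcp_rot: [-0.002, 0.673, 0.74, -0.0]
wrist_force: [0.2, -1.0, -1.0]
grip_width: 85.5
```

```bash
cat >> h.py <<'E'
def look(tag):
    im=snap("top",tag); cv2.imwrite(f"pics/{tag}c.png",cv2.resize(im[180:320,130:400],None,fx=2.9,fy=2.9))
    sd=snap("side",tag+"s"); cv2.imwrite(f"pics/{tag}sc.png",cv2.resize(sd[280:420,220:420],None,fx=4,fy=4))
E
python3 - <<'E'
from h import *
st(); look("t14")
E
```

```text
t 22.1 tcp [468.   79.  259.9] q [-0.002  0.673  0.74  -0.   ] F [ 0.2 -1.  -1. ] w 85.5 j [ 0.03  0.17 -0.18  1.22  0.    1.51]
```

View pics/t14c.png

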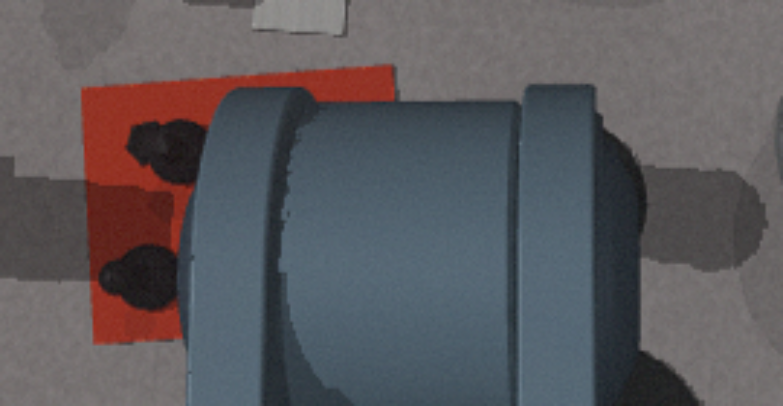

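View pics/t14sc.png

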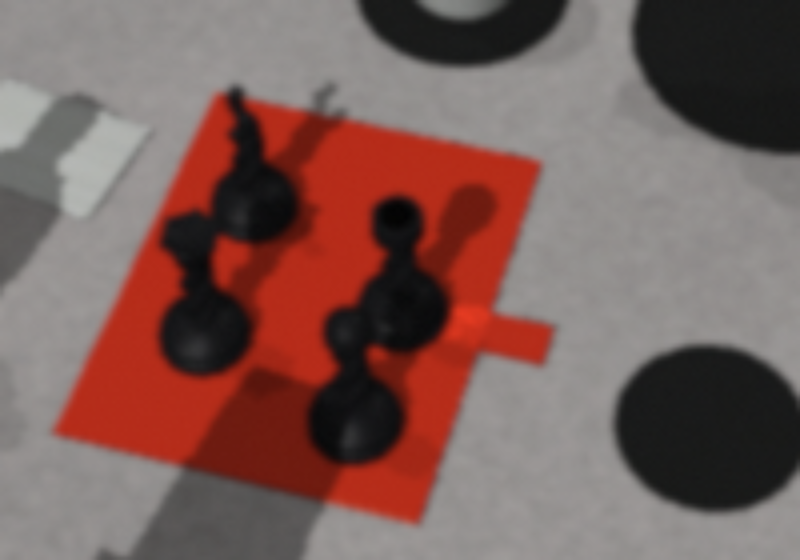

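```bash
python3 - <<'E'
from h import *
A1=lambda x,y:(140+x/5,190+y/5);B1=lambda x,y:(230+x/5,290+y/5)
for n,a,b in (("crown",(265,212),(207,363)),("flame",(462,188),(268,203)),("ball",(210,428),(395,470)),("tower",(370,423),(455,337))):
    print(n,two(A1(*a),B1(*b)).round(1),plane("side",*B1(*b),12).round(1),plane("top",*A1(*a),8).round(1))
go([557,246,150],des(-85,0))
E
```

```text
crown [546.1 325.7   6.3] [544.4 329.4  12. ] [545.3 325.    8. ]
flame [557.6 246.    6.8] [556.  249.9  12. ] [557.  245.5   8. ]
ball [458.6 344.1   6.3] [457.5 347.7  12. ] [457.9 343.3   8. ]
tower [461.8 279.5   5.7] [460.  283.7  12. ] [461.7 278.9   8. ]
shift [  89.3  170.3 -105.9] rotvec [ 0.1 -0.4 -0. ] |rot| 0.4
```

>>> servo_tool(
  commands=[
    [20,38,0,0,0,0,1],
    [40,76,0,0,0,0,1],
    [60,114,-20,0,0,0,1],
    [80,152,-50,0,0,0,1],
    [89.5,170.5,-85,0,0,0,1],
    [89.5,170.5,-106,0,0,0,1],
    [89.5,170.5,-106,0,0,0,1],
  ],
)

```text
t: 22.9
tool_pos: [554.3, 250.5, 148.6]
tcp_rot: [-0.003, 0.672, 0.741, -0.007]
wrist_force: [-1.2, -0.7, 0.5]
grip_width: 85.1
```

```bash
python3 - <<'E'
from h import *
st(); go([557.5,246.5,48],des(-85,0)); look("t15")
E
```

```text
t 22.9 tcp [554.3 250.5 148.6] q [-0.003  0.672  0.741 -0.007] F [-1.2 -0.7  0.5] w 85.1 j [ 0.32  0.5   0.    1.08 -0.    1.79]
shift [  3.2  -4.  -97.6] rotvec [ 0.4 -0.8 -0.6] |rot| 1.0
```

View pics/t15sc.png

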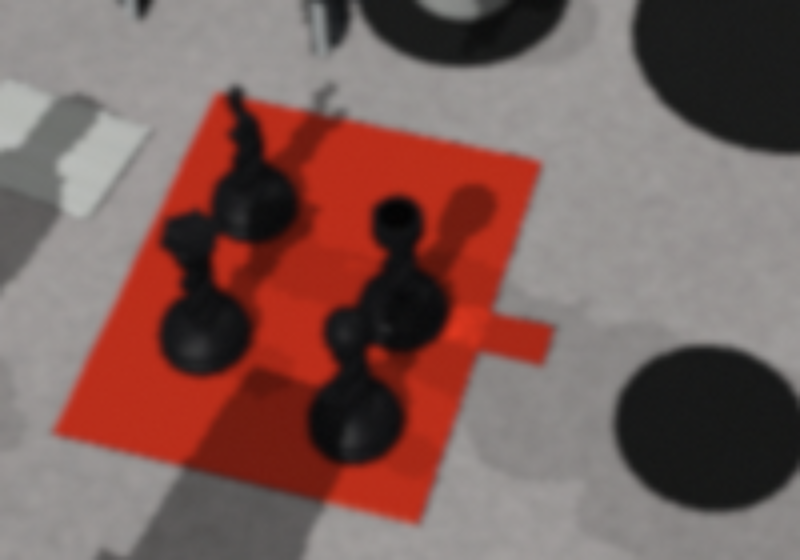

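>>> servo_tool(
  commands=[
    [0,0,-20,0,0,0,1],
    [0,0,-40,0,0,0,1],
    [0,0,-60,0,0,0,1],
    [0,0,-60,0,0,0,1],
  ],
)

```text
t: 23.4
tool_pos: [556.6, 249.2, 92.9]
tcp_rot: [-0.002, 0.673, 0.74, -0.004]
wrist_force: [-0.2, -0.1, 0.0]
grip_width: 85.7
```

```bash
python3 - <<'E'
from h import *
st(); go([557.5,246.5,48],des(-85,0))
E
```

```text
t 23.4 tcp [556.6 249.2  92.9] q [-0.002  0.673  0.74  -0.004] F [-0.2 -0.1  0. ] w 85.7 j [ 0.32  0.54 -0.09  0.95 -0.    1.79]
shift [  0.9  -2.7 -41.9] rotvec [ 0.2 -0.4 -0.4] |rot| 0.6
```

>>> servo_tool(
  commands=[
    [0.5,-2,-20,0,0,0,1],
    [0.5,-2,-37,0,0,0,1],
    [0.5,-2,-41,0,0,0,1],
    [0.5,-2,-41,0,0,0,0],
    [0.5,-2,-41,0,0,0,-1],
    [0.5,-2,-41,0,0,0,-1],
    [0.5,-2,-41,0,0,0,-1],
    [0.5,-2,-41,0,0,0,-1],
  ],
)

```text
t: 24.2
tool_pos: [558.6, 248.2, 53.3]
tcp_rot: [-0.001, 0.673, 0.74, -0.002]
wrist_force: [-0.3, 0.1, 1.5]
grip_width: 16.5
```

>>> servo_tool(
  commands=[
    [0,0,0,0,0,0,-1],
    [0,0,0,0,0,0,-1],
    [0,0,0,0,0,0,-1],
  ],
)

```text
t: 24.5
tool_pos: [558.6, 248.2, 53.4]
tcp_rot: [-0.001, 0.673, 0.74, -0.002]
wrist_force: [-0.6, -0.0, 5.5]
grip_width: 16.7
```

```bash
python3 - <<'E'
from h import *
st(); look("t16")
E
```

```text
t 24.5 tcp [558.6 248.2  53.4] q [-0.001  0.673  0.74  -0.002] F [-0.6 -0.   5.5] w 16.7 j [ 0.31  0.58 -0.13  0.86 -0.    1.79]
```

View pics/t16sc.png

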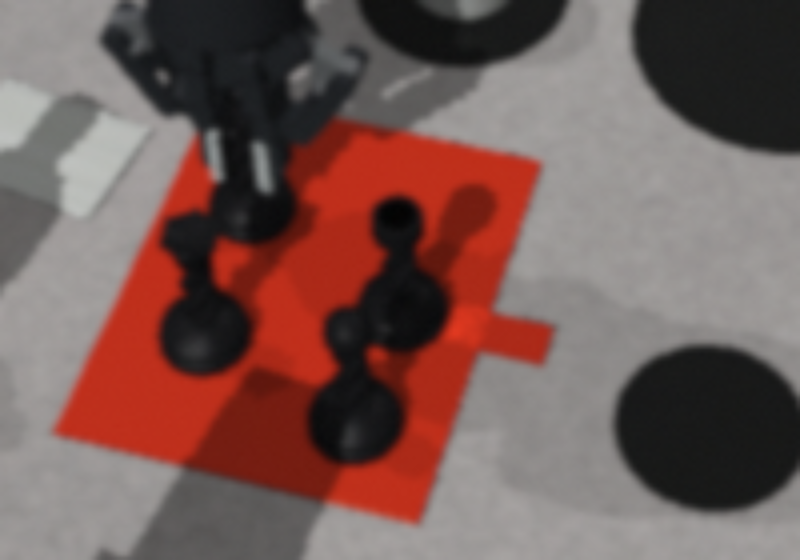

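>>> servo_tool(
  commands=[
    [0,0,10,0,0,0,-1],
    [0,0,40,0,0,0,-1],
    [0,0,80,0,0,0,-1],
    [0,-10,120,0,0,4,-1],
    [0,-40,160,0,0,10,-1],
    [5,-75,195,0,0,17,-1],
    [10,-110,207,0,0,24,-1],
    [15,-145,207,0,0,32,-1],
  ],
)

```text
t: 25.4
tool_pos: [574.5, 101.8, 263.1]
tcp_rot: [0.002, 0.44, 0.898, -0.002]
wrist_force: [0.1, -0.4, -0.3]
grip_width: 16.7
```

```bash
python3 - <<'E'
from h import *
st(); go([620,-199,250],des(-15,0)); look("t17")
E
```

```text
t 25.4 tcp [574.5 101.8 263.1] q [ 0.002  0.44   0.898 -0.002] F [ 0.1 -0.4 -0.3] w 16.7 j [ 0.07  0.39  0.13  1.3  -0.01  0.98]
shift [  45.5 -300.8  -10.1] rotvec [ 0.2  0.2 37.2] |rot| 37.2
```

View pics/t17s.png

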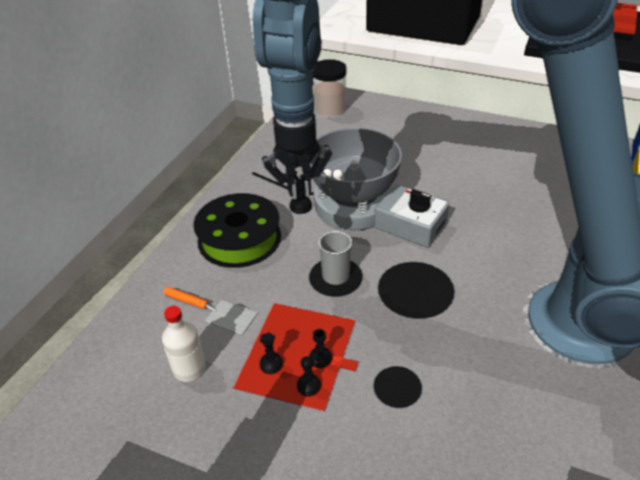

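>>> servo_tool(
  commands=[
    [6,-40,0,0,0,5,-1],
    [12,-80,0,0,0,10,-1],
    [18,-120,0,0,0,15,-1],
    [24,-160,0,0,0,20,-1],
    [30,-200,0,0,0,25,-1],
    [36,-240,0,0,0,31,-1],
    [45.5,-285,-5,0,0,37,-1],
    [45.5,-300,-10,0,0,37,-1],
  ],
)

```text
t: 26.3
tool_pos: [618.9, -200.5, 248.6]
tcp_rot: [0.001, 0.137, 0.991, -0.004]
wrist_force: [-0.8, 0.9, 0.4]
grip_width: 16.5
```

>>> servo_tool(
  commands=[
    [0,0,0,0,0,0,-1],
    [0,0,0,0,0,0,-1],
  ],
)

```text
t: 26.5
tool_pos: [618.1, -195.8, 249.1]
tcp_rot: [-0.0, 0.136, 0.991, -0.002]
wrist_force: [-0.5, 1.1, -0.1]
grip_width: 17.0
```

```bash
python3 - <<'E'
from h import *
st(); go([620,-199,157],des(-15,0)); im=snap("top","t18"); cv2.imwrite("pics/t18c.png",cv2.resize(im[140:300,380:560],None,fx=3.5,fy=3.5))
E
```

```text
t 26.5 tcp [ 618.1 -195.8  249.1] q [-0.     0.136  0.991 -0.002] F [-0.5  1.1 -0.1] w 17.0 j [-0.4   0.54  0.32  1.35 -0.   -0.13]
shift [  1.9  -3.2 -89.1] rotvec [ 0.3 -0.   0.6] |rot| 0.7
```

View pics/t18c.png

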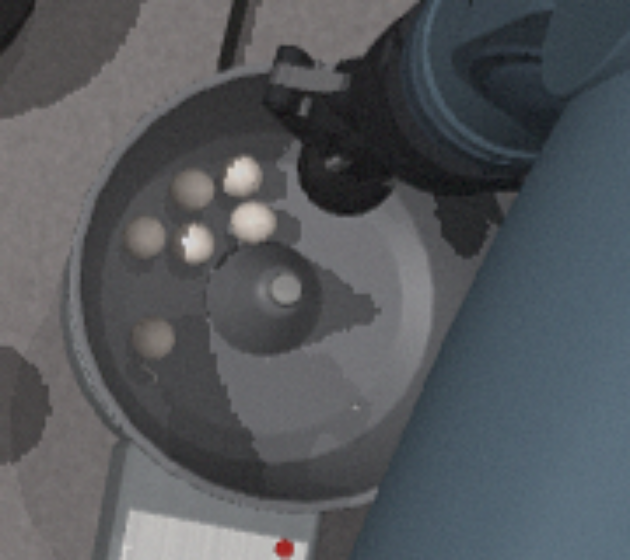

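>>> servo_tool(
  commands=[
    [0,-4,-20,0,0,-2,-1],
    [0,-8,-40,0,0,-4,-1],
    [0,-10,-60,0,0,-6,-1],
    [0,-10,-80,0,0,-8,-1],
    [0,-10,-90,0,0,-9,-1],
    [0,-10,-97,0,0,-9,-1],
    [0,-10,-101,0,0,-9,-1],
    [0,-10,-101,0,0,-9,-1],
  ],
)

```text
t: 27.35
tool_pos: [618.7, -206.6, 148.8]
tcp_rot: [0.001, 0.212, 0.977, -0.003]
wrist_force: [0.4, 0.7, 0.2]
grip_width: 16.4
```

>>> servo_tool(
  commands=[
    [0,0,-2,0,0,0,-1],
    [0,0,-4,0,0,0,-1],
    [0,0,-5,0,0,0,-1],
    [0,0,-5,0,0,0,-1],
  ],
)

```text
t: 27.75
tool_pos: [618.5, -207.1, 143.5]
tcp_rot: [0.0, 0.213, 0.977, -0.003]
wrist_force: [-0.6, -0.2, -0.5]
grip_width: 16.8
```

>>> servo_tool(
  commands=[
    [0,0,-1,0,0,0,-1],
    [0,0,-2,0,0,0,-1],
    [0,0,-3,0,0,0,-1],
    [0,0,-3,0,0,0,-1],
  ],
)

```text
t: 28.15
tool_pos: [618.4, -207.0, 140.3]
tcp_rot: [0.0, 0.213, 0.977, -0.003]
wrist_force: [0.1, 0.1, -0.1]
grip_width: 16.4
```

>>> servo_tool(
  commands=[
    [0,0,-1,0,0,0,-1],
    [0,0,-2,0,0,0,-1],
    [0,0,-3,0,0,0,-1],
    [0,0,-3,0,0,0,-1],
  ],
)

```text
t: 28.55
tool_pos: [618.4, -207.0, 137.3]
tcp_rot: [0.0, 0.213, 0.977, -0.003]
wrist_force: [-0.4, -0.2, -1.1]
grip_width: 16.7
```

>>> servo_tool(
  commands=[
    [0,0,-1,0,0,0,-1],
    [0,0,-2,0,0,0,-1],
    [0,0,-3,0,0,0,-1],
    [0,0,-3,0,0,0,-1],
  ],
)

```text
t: 28.95
tool_pos: [618.4, -207.0, 134.3]
tcp_rot: [0.0, 0.213, 0.977, -0.003]
wrist_force: [-0.1, -0.6, -0.6]
grip_width: 16.5
```

```bash
python3 - <<'E'
from h import *
st(); im=snap("top","t19"); cv2.imwrite("pics/t19c.png",cv2.resize(im[140:300,380:560],None,fx=3.5,fy=3.5))
im=snap("side","s19"); cv2.imwrite("pics/s19c.png",cv2.resize(im[80:240,280:460],None,fx=3.5,fy=3.5))
E
```

```text
t 28.95 tcp [ 618.4 -207.   134.3] q [ 0.     0.213  0.977 -0.003] F [-0.1 -0.6 -0.6] w 16.5 j [-0.42  0.59  0.1   1.09 -0.01  0.01]
```

View pics/s19c.png

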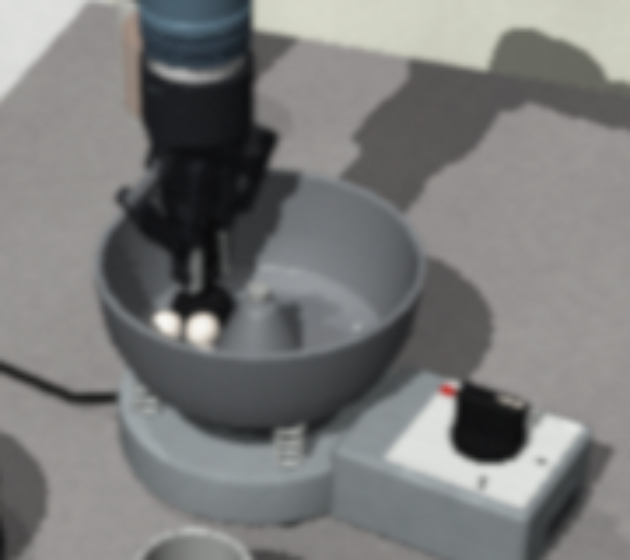

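View pics/t19c.png

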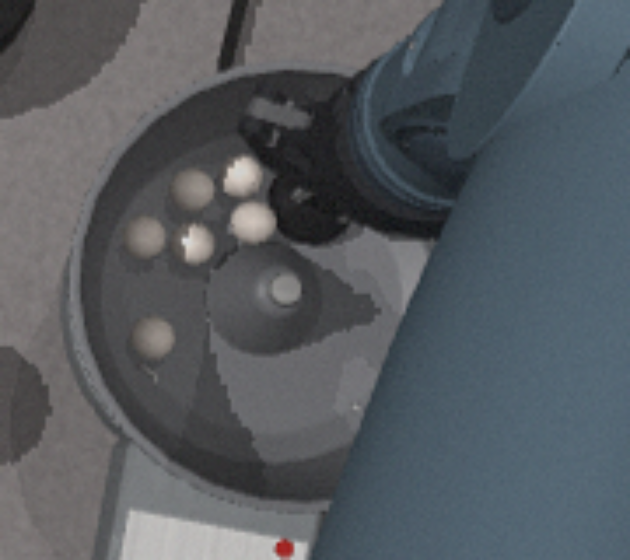

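>>> servo_tool(
  commands=[
    [0,0,-1,0,0,0,-1],
    [0,0,-2,0,0,0,-1],
    [0,0,-3,0,0,0,-1],
    [0,0,-3,0,0,0,-1],
  ],
)

```text
t: 29.45
tool_pos: [618.8, -207.2, 133.3]
tcp_rot: [0.001, 0.213, 0.977, -0.003]
wrist_force: [-2.6, 0.7, 7.4]
grip_width: 16.6
```

>>> servo_tool(
  commands=[
    [0,0,1,0,0,0,-0.4],
    [0,0,1,0,0,0,-0.2],
    [0,0,1,0,0,0,-0.1],
    [0,0,1,0,0,0,-0.1],
    [0,0,1,0,0,0,-0.1],
  ],
)

```text
t: 29.95
tool_pos: [618.4, -207.0, 132.2]
tcp_rot: [0.0, 0.213, 0.977, -0.003]
wrist_force: [-0.2, -0.6, -0.6]
grip_width: 38.5
```

>>> servo_tool(
  commands=[
    [0,0,15,0,0,0,-0.1],
    [0,0,35,0,0,0,-0.1],
    [0,0,60,0,0,0,-0.1],
    [0,0,90,0,0,0,-0.1],
    [0,0,120,0,0,0,0.3],
    [0,10,125,0,0,0,1],
  ],
)

```text
t: 30.55
tool_pos: [620.3, -198.6, 261.7]
tcp_rot: [0.004, 0.214, 0.977, -0.004]
wrist_force: [0.9, -0.3, 0.9]
grip_width: 66.2
```

```bash
python3 - <<'E'
from h import *
st(); im=snap("top","t20"); cv2.imwrite("pics/t20c.png",cv2.resize(im[140:300,380:560],None,fx=3.5,fy=3.5))
im=snap("side","s20"); cv2.imwrite("pics/s20c.png",cv2.resize(im[80:240,280:460],None,fx=3.5,fy=3.5))
cv2.imwrite("pics/s20d.png",cv2.resize(im[280:420,220:420],None,fx=4,fy=4)); go([557,200,250],des(-85,0)); go([546,326,130],des(-85,0))
E
```

```text
t 30.55 tcp [ 620.3 -198.6  261.7] q [ 0.004  0.214  0.977 -0.004] F [ 0.9 -0.3  0.9] w 66.2 j [-0.4   0.54  0.35  1.38 -0.01  0.03]
shift [-62.4 396.3  -5.7] rotvec [  0.4  -0.1 -60.5] |rot| 60.5
shift [ -73.4  522.3 -125.7] rotvec [  0.4  -0.1 -60.5] |rot| 60.5
```

View pics/s20c.png

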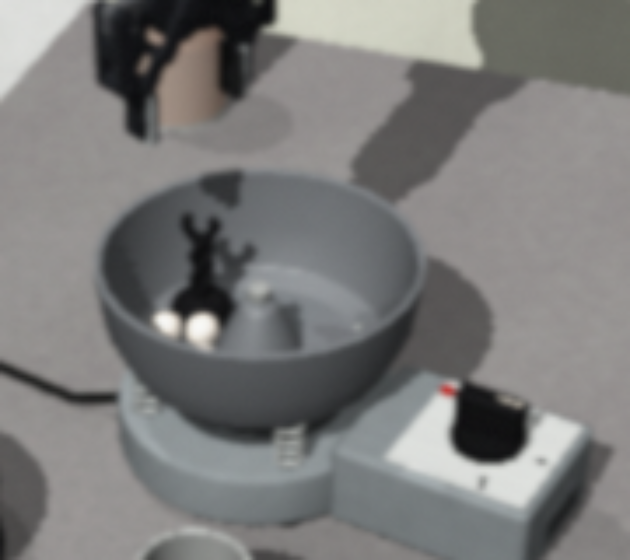

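View pics/s20d.png

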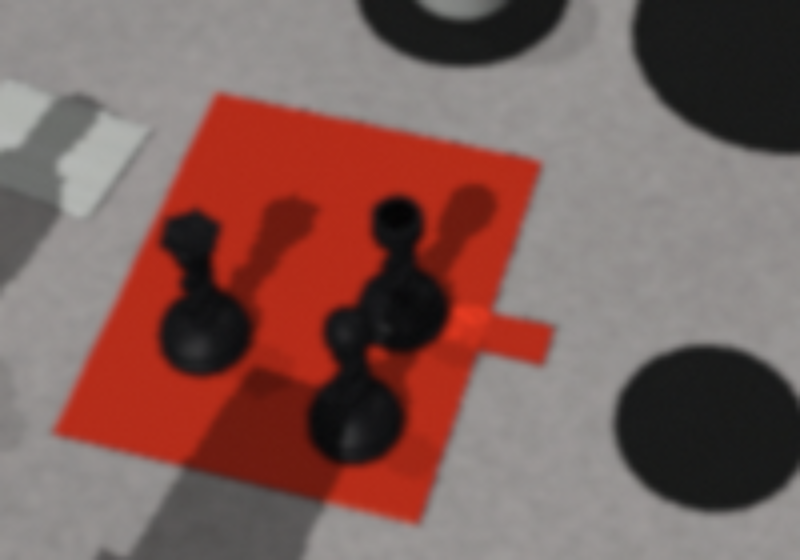

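>>> servo_tool(
  commands=[
    [-9,48,0,0,0,-7.5,1],
    [-18,96,0,0,0,-15,1],
    [-26,144,0,0,0,-22.5,1],
    [-34,192,0,0,0,-30,1],
    [-42,240,0,0,0,-37.5,1],
    [-50,288,0,0,0,-45,1],
    [-56,336,0,0,0,-52.5,1],
    [-62,384,0,0,0,-60.5,1],
  ],
)

```text
t: 31.45
tool_pos: [555.0, 188.2, 255.4]
tcp_rot: [-0.002, 0.677, 0.736, -0.004]
wrist_force: [0.3, 0.5, -1.1]
grip_width: 85.3
```

```bash
python3 - <<'E'
from h import *
st(); go([546,326,130],des(-85,0))
im=snap("side","s21"); cv2.imwrite("pics/s21d.png",cv2.resize(im[280:420,220:420],None,fx=4,fy=4))
E
```

```text
t 31.45 tcp [555.  188.2 255.4] q [-0.002  0.677  0.736 -0.004] F [ 0.3  0.5 -1.1] w 85.3 j [ 0.22  0.41  0.13  1.3  -0.    1.71]
shift [  -9.   137.8 -122.4] rotvec [ 0.2 -0.5  0.3] |rot| 0.6
```

View pics/s21d.png

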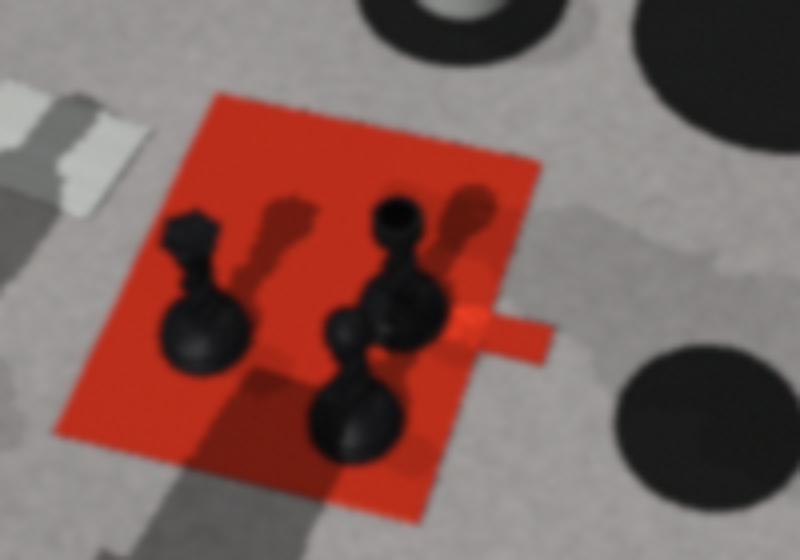

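>>> servo_tool(
  commands=[
    [-3,45,-10,0,0,0,1],
    [-6,90,-30,0,0,0,1],
    [-9,130,-60,0,0,0,1],
    [-9,137.5,-95,0,0,0,1],
    [-9,137.5,-125,0,0,0,1],
    [-9,137.5,-135,0,0,0,1],
    [-9,137.5,-135,0,0,0,1],
    [-9,137.5,-135,0,0,0,1],
  ],
)

```text
t: 32.3
tool_pos: [548.1, 323.5, 123.2]
tcp_rot: [-0.001, 0.676, 0.737, -0.003]
wrist_force: [0.0, -0.2, -0.1]
grip_width: 85.4
```

```bash
python3 - <<'E'
from h import *
st(); go([546,326,49],des(-85,0))
E
```

```text
t 32.3 tcp [548.1 323.5 123.2] q [-0.001  0.676  0.737 -0.003] F [ 0.  -0.2 -0.1] w 85.4 j [ 0.43  0.57  0.04  1.05 -0.    1.92]
shift [ -2.1   2.5 -71.2] rotvec [ 0.1 -0.3  0. ] |rot| 0.3
```

>>> servo_tool(
  commands=[
    [-2,2.5,-20,0,0,0,1],
    [-2,2.5,-40,0,0,0,1],
    [-2,2.5,-58,0,0,0,1],
    [-2,2.5,-69,0,0,0,1],
    [-2,2.5,-71,0,0,0,1],
    [-2,2.5,-71,0,0,0,0],
    [-2,2.5,-71,0,0,0,-1],
    [-2,2.5,-71,0,0,0,-1],
  ],
)

```text
t: 33.1
tool_pos: [546.5, 326.8, 52.7]
tcp_rot: [-0.001, 0.676, 0.737, -0.002]
wrist_force: [0.4, 0.1, 0.1]
grip_width: 44.1
```

>>> servo_tool(
  commands=[
    [0,0,0,0,0,0,-1],
    [0,0,0,0,0,0,-1],
    [0,0,0,0,0,0,-1],
    [0,0,0,0,0,0,-1],
  ],
)

```text
t: 33.5
tool_pos: [546.2, 326.7, 52.4]
tcp_rot: [-0.001, 0.676, 0.737, -0.002]
wrist_force: [-0.2, -0.7, 5.8]
grip_width: 20.1
```

```bash
python3 - <<'E'
from h import *
st(); 
im=snap("side","s22"); cv2.imwrite("pics/s22d.png",cv2.resize(im[280:420,220:420],None,fx=4,fy=4))
E
```

```text
t 33.5 tcp [546.2 326.7  52.4] q [-0.001  0.676  0.737 -0.002] F [-0.2 -0.7  5.8] w 20.1 j [ 0.44  0.62 -0.05  0.9  -0.    1.92]
```

View pics/s22d.png

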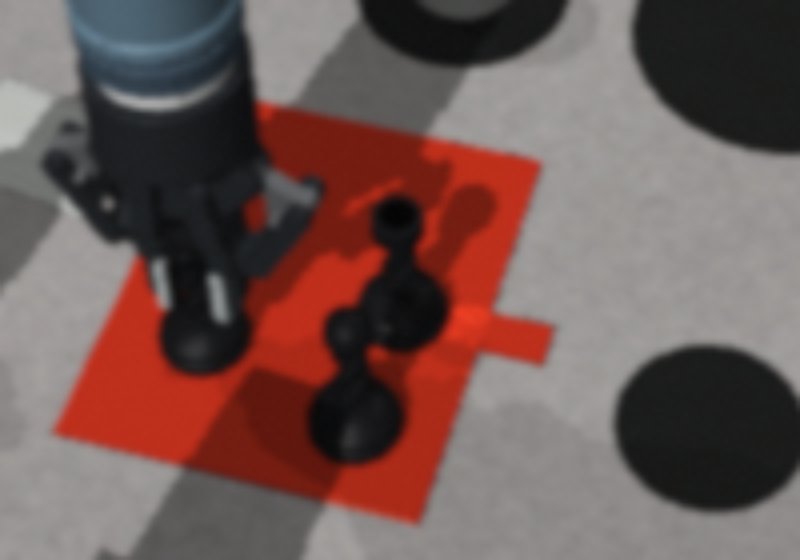

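>>> servo_tool(
  commands=[
    [0,0,10,0,0,0,-1],
    [0,0,40,0,0,0,-1],
    [0,-5,80,0,0,0,-1],
    [0,-20,120,0,0,0,-1],
    [0,-50,160,0,0,0,-1],
    [3,-90,200,0,0,0,-1],
    [6,-135,207,0,0,0,-1],
    [10,-180,207,0,0,0,-1],
  ],
)

```text
t: 34.35
tool_pos: [556.9, 145.3, 261.9]
tcp_rot: [0.001, 0.675, 0.738, -0.001]
wrist_force: [1.3, -0.1, 0.1]
grip_width: 20.4
```

>>> servo_tool(
  commands=[
    [2,-45,0,0,0,0,-1],
    [4,-90,0,0,0,0,-1],
    [6,-135,0,0,0,0,-1],
    [8,-180,0,0,0,0,-1],
    [10,-225,0,0,0,0,-1],
    [11,-270,0,0,0,0,-1],
    [12,-310,0,0,0,0,-1],
    [13,-345,0,0,0,0,-1],
  ],
)

```text
t: 35.15
tool_pos: [568.1, -200.7, 258.6]
tcp_rot: [-0.001, 0.676, 0.737, -0.003]
wrist_force: [0.7, 1.1, -0.3]
grip_width: 20.2
```

```bash
python3 - <<'E'
from h import *
st(); go([568,-241,157],des(-85,0)); im=snap("top","t23"); cv2.imwrite("pics/t23c.png",cv2.resize(im[140:300,380:560],None,fx=3.5,fy=3.5))
im=snap("side","s23")
E
```

```text
t 35.15 tcp [ 568.1 -200.7  258.6] q [-0.001  0.676  0.737 -0.003] F [ 0.7  1.1 -0.3] w 20.2 j [-0.44  0.44  0.19  1.32 -0.    1.04]
shift [ -0.1 -40.3 -98.6] rotvec [ 0.1 -0.4  0.1] |rot| 0.4
```

View pics/t23c.png

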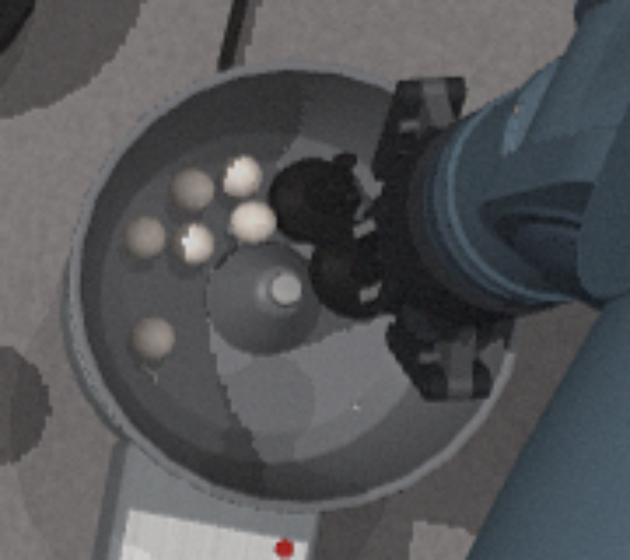

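View pics/s23.png

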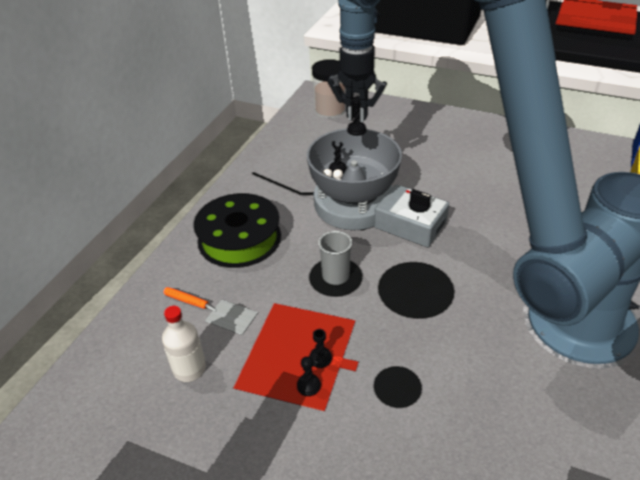

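>>> servo_tool(
  commands=[
    [-4,-20,-10,0,0,0,-1],
    [-9,-40,-30,0,0,0,-1],
    [-9,-40,-55,0,0,0,-1],
    [-9,-40,-80,0,0,0,-1],
    [-9,-40,-100,0,0,0,-1],
    [-9,-40,-113,0,0,0,-1],
    [-9,-40,-118,0,0,0,-1],
    [-9,-40,-118,0,0,0,-1],
  ],
)

```text
t: 36.05
tool_pos: [559.4, -238.0, 140.2]
tcp_rot: [-0.002, 0.675, 0.738, -0.003]
wrist_force: [-0.9, 0.7, 0.0]
grip_width: 20.2
```

>>> servo_tool(
  commands=[
    [0,0,-2,0,0,0,-1],
    [0,0,-3,0,0,0,-1],
    [0,0,-4,0,0,0,-1],
    [0,0,-4,0,0,0,-1],
  ],
)

```text
t: 36.45
tool_pos: [559.8, -238.7, 136.9]
tcp_rot: [-0.001, 0.676, 0.737, -0.003]
wrist_force: [-0.3, 0.1, -0.1]
grip_width: 20.3
```

>>> servo_tool(
  commands=[
    [0,0,-1,0,0,0,-1],
    [0,0,-2,0,0,0,-1],
    [0,0,-3,0,0,0,-1],
    [0,0,-3,0,0,0,-1],
  ],
)

```text
t: 36.85
tool_pos: [559.5, -238.5, 133.2]
tcp_rot: [-0.001, 0.676, 0.737, -0.003]
wrist_force: [-0.3, 0.8, -0.8]
grip_width: 20.0
```

>>> servo_tool(
  commands=[
    [0,0,-1,0,0,0,-1],
    [0,0,-2,0,0,0,-1],
    [0,0,-2,0,0,0,-1],
  ],
)

```text
t: 37.15
tool_pos: [559.8, -238.8, 132.3]
tcp_rot: [-0.001, 0.676, 0.737, -0.003]
wrist_force: [-1.6, 1.1, 4.7]
grip_width: 20.4
```

Floor contact. I'll release and lift.

>>> servo_tool(
  commands=[
    [0,0,0.5,0,0,0,-0.4],
    [0,0,0.5,0,0,0,-0.2],
    [0,0,0.5,0,0,0,-0.1],
    [0,0,0.5,0,0,0,-0.1],
    [0,0,0.5,0,0,0,-0.1],
  ],
)

```text
t: 37.65
tool_pos: [559.6, -238.6, 131.8]
tcp_rot: [-0.001, 0.676, 0.737, -0.003]
wrist_force: [-0.2, -0.8, 0.6]
grip_width: 38.1
```

>>> servo_tool(
  commands=[
    [0,0,15,0,0,0,-0.1],
    [0,0,35,0,0,0,-0.1],
    [0,0,60,0,0,0,-0.1],
    [0,0,90,0,0,0,-0.1],
    [0,0,120,0,0,0,0.3],
    [0,20,125,0,0,0,1],
    [0,60,125,0,0,0,1],
    [0,105,125,0,0,0,1],
  ],
)

```text
t: 38.45
tool_pos: [559.6, -132.8, 256.6]
tcp_rot: [-0.001, 0.676, 0.737, -0.003]
wrist_force: [0.5, 0.9, -0.6]
grip_width: 85.1
```

```bash
python3 - <<'E'
from h import *
st(); im=snap("top","t24"); cv2.imwrite("pics/t24c.png",cv2.resize(im[140:300,380:560],None,fx=3.5,fy=3.5))
im=snap("side","s24"); cv2.imwrite("pics/s24d.png",cv2.resize(im[280:420,220:420],None,fx=4,fy=4)); go([461.8,280,250],des(-85,0))
E
```

```text
t 38.45 tcp [ 559.6 -132.8  256.6] q [-0.001  0.676  0.737 -0.003] F [ 0.5  0.9 -0.6] w 85.1 j [-0.34  0.38  0.09  1.29 -0.    1.14]
shift [-97.1 408.1  -3.6] rotvec [-0.  -0.4 -0.4] |rot| 0.5
```

View pics/s24.png

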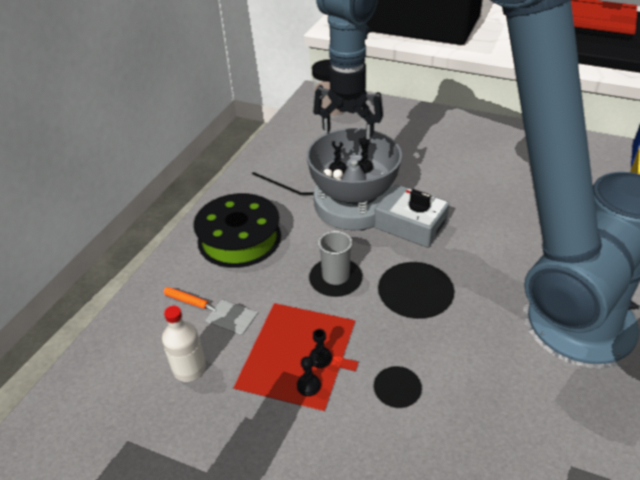

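View pics/s24d.png

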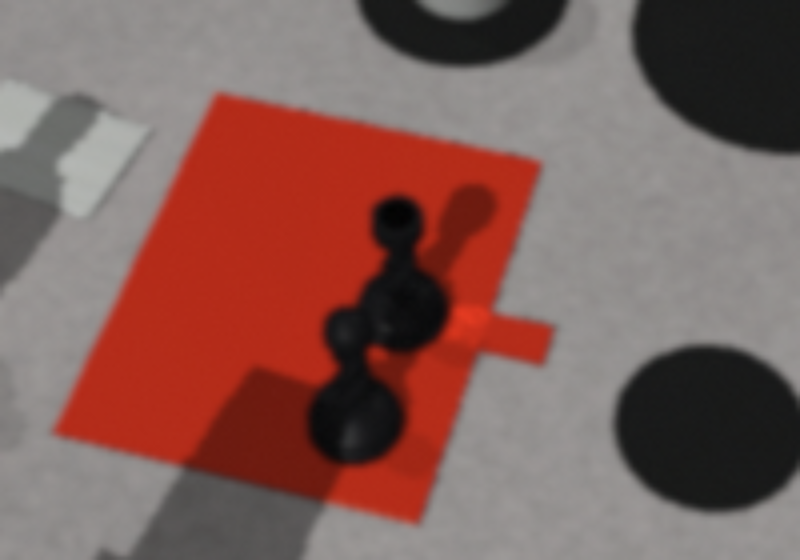

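>>> servo_tool(
  commands=[
    [-10,45,0,0,0,0,1],
    [-20,90,0,0,0,0,1],
    [-32,140,0,0,0,0,1],
    [-44,188,0,0,0,0,1],
    [-56,236,0,0,0,0,1],
    [-68,284,0,0,0,0,1],
    [-80,332,0,0,0,0,1],
    [-90,375,-20,0,0,0,1],
  ],
)

```text
t: 39.35
tool_pos: [470.1, 244.1, 238.7]
tcp_rot: [-0.0, 0.675, 0.738, -0.001]
wrist_force: [1.2, 0.1, -0.1]
grip_width: 85.6
```

>>> servo_tool(
  commands=[
    [-4,20,-20,0,0,0,1],
    [-7,33,-50,0,0,0,1],
    [-7,33,-80,0,0,0,1],
    [-7,33,-110,0,0,0,1],
    [-7,33,-120,0,0,0,1],
    [-7,33,-120,0,0,0,1],
  ],
)

```text
t: 39.95
tool_pos: [461.0, 273.6, 115.2]
tcp_rot: [-0.002, 0.676, 0.737, -0.005]
wrist_force: [0.1, -1.3, 0.7]
grip_width: 85.4
```

```bash
python3 - <<'E'
from h import *
st(); go([461.8,280,48.5],des(-85,0))
im=snap("side","s25"); cv2.imwrite("pics/s25d.png",cv2.resize(im[280:420,220:420],None,fx=4,fy=4))
E
```

```text
t 39.95 tcp [461.  273.6 115.2] q [-0.002  0.676  0.737 -0.005] F [ 0.1 -1.3  0.7] w 85.4 j [ 0.42  0.39 -0.27  0.92 -0.    1.9 ]
shift [  0.8   6.4 -63.7] rotvec [ 0.3 -0.6 -0. ] |rot| 0.6
```

View pics/s25d.png

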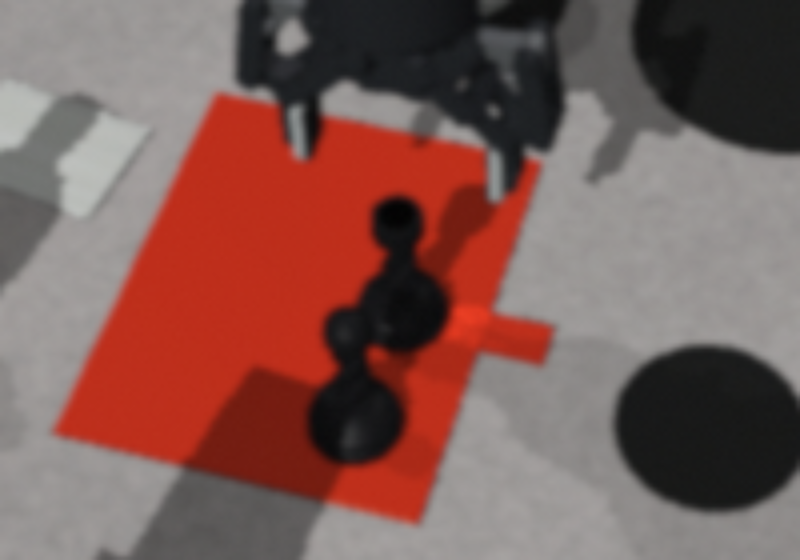

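>>> servo_tool(
  commands=[
    [0.5,5.5,-20,0,0,0,1],
    [0.5,5.5,-40,0,0,0,1],
    [0.5,5.5,-55,0,0,0,1],
    [0.5,5.5,-62,0,0,0,1],
    [0.5,5.5,-63,0,0,0,1],
    [0.5,5.5,-63,0,0,0,0],
    [0.5,5.5,-63,0,0,0,-1],
    [0.5,5.5,-63,0,0,0,-1],
  ],
)

```text
t: 40.8
tool_pos: [463.9, 280.2, 54.9]
tcp_rot: [-0.001, 0.676, 0.737, -0.002]
wrist_force: [-0.3, -0.5, 0.9]
grip_width: 44.3
```

>>> servo_tool(
  commands=[
    [0,0,0,0,0,0,-1],
    [0,0,0,0,0,0,-1],
    [0,0,0,0,0,0,-1],
    [0,0,0,0,0,0,-1],
  ],
)

```text
t: 41.2
tool_pos: [463.4, 280.1, 54.6]
tcp_rot: [-0.001, 0.675, 0.737, -0.002]
wrist_force: [-1.3, 0.5, 6.0]
grip_width: 22.4
```

```bash
python3 - <<'E'
from h import *
st(); 
im=snap("side","s26"); cv2.imwrite("pics/s26d.png",cv2.resize(im[280:420,220:420],None,fx=4,fy=4)); go([512,-205,250],des(-70,0))
E
```

```text
t 41.2 tcp [463.4 280.1  54.6] q [-0.001  0.675  0.737 -0.002] F [-1.3  0.5  6. ] w 22.4 j [ 0.43  0.46 -0.34  0.78  0.    1.91]
shift [  48.6 -485.1  198.4] rotvec [ 0.2 -0.3 15. ] |rot| 15.0
```

View pics/s26d.png

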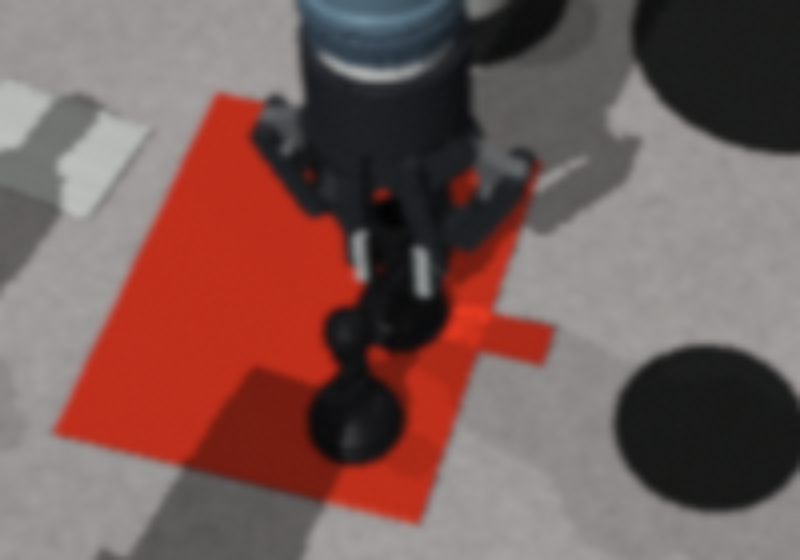

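>>> servo_tool(
  commands=[
    [0,0,10,0,0,0,-1],
    [0,0,40,0,0,0,-1],
    [0,-5,80,0,0,-3,-1],
    [0,-25,120,0,0,-8,-1],
    [5,-60,160,0,0,-14,-1],
    [10,-105,200,0,0,-20,-1],
    [15,-150,208,0,0,-26,-1],
    [20,-195,208,0,0,-32,-1],
  ],
)

```text
t: 42.05
tool_pos: [484.2, 86.8, 265.2]
tcp_rot: [-0.001, 0.853, 0.521, 0.0]
wrist_force: [1.7, 0.6, -0.5]
grip_width: 22.5
```

>>> servo_tool(
  commands=[
    [5,-40,0,0,0,-6,-1],
    [10,-80,0,0,0,-12,-1],
    [15,-120,0,0,0,-18,-1],
    [20,-160,0,0,0,-24,-1],
    [24,-200,0,0,0,-30,-1],
    [27,-240,0,0,0,-36,-1],
    [28,-275,0,0,0,-40,-1],
    [28,-288,0,0,0,-43,-1],
  ],
)

```text
t: 42.85
tool_pos: [510.5, -203.3, 261.8]
tcp_rot: [-0.002, 0.985, 0.171, -0.002]
wrist_force: [0.2, 0.7, -0.8]
grip_width: 22.2
```

```bash
python3 - <<'E'
from h import *
st(); go([511,-203,157],des(-160,0)); im=snap("top","t27"); cv2.imwrite("pics/t27c.png",cv2.resize(im[140:300,380:560],None,fx=3.5,fy=3.5))
im=snap("side","s27")
E
```

```text
t 42.85 tcp [ 510.5 -203.3  261.8] q [-0.002  0.985  0.171 -0.002] F [ 0.2  0.7 -0.8] w 22.2 j [-0.5   0.33  0.03  1.28  0.    2.3 ]
shift [   0.5    0.3 -101.8] rotvec [-0.2 -0.2  0.3] |rot| 0.5
```

View pics/t27c.png

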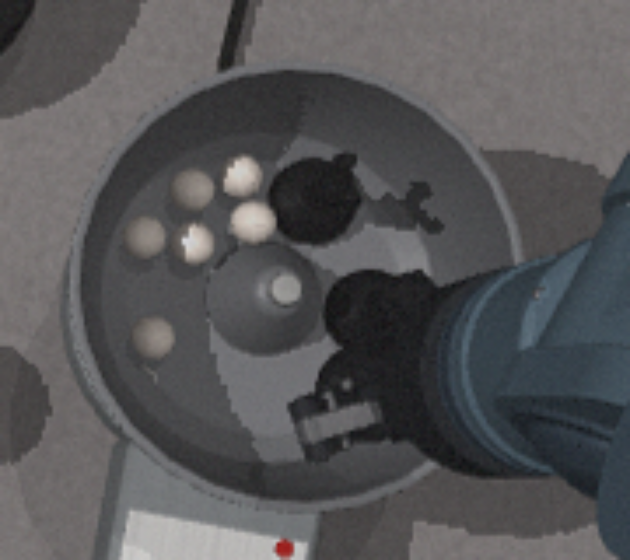

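View pics/s27.png

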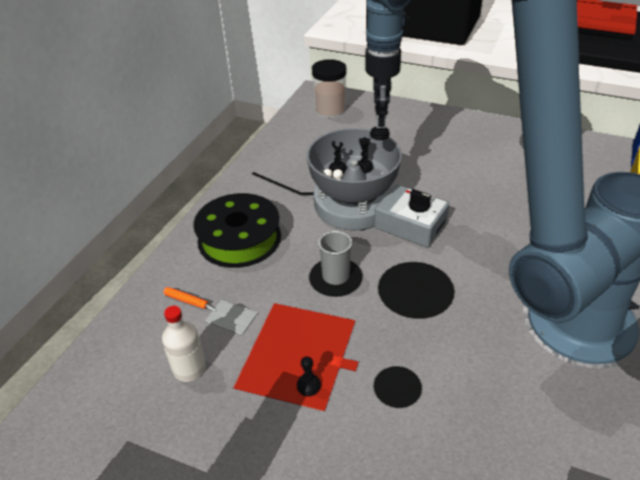

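>>> servo_tool(
  commands=[
    [0,3,-20,0,0,0,-1],
    [0,3,-45,0,0,0,-1],
    [0,3,-70,0,0,0,-1],
    [0,3,-90,0,0,0,-1],
    [0,3,-108,0,0,0,-1],
    [0,3,-118,0,0,0,-1],
    [0,3,-121,0,0,0,-1],
    [0,3,-121,0,0,0,-1],
  ],
)

```text
t: 43.75
tool_pos: [510.8, -196.5, 141.1]
tcp_rot: [-0.003, 0.985, 0.174, -0.002]
wrist_force: [0.2, 0.1, -1.8]
grip_width: 21.9
```

>>> servo_tool(
  commands=[
    [0,0,-1.5,0,0,0,-1],
    [0,0,-3,0,0,0,-1],
    [0,0,-3,0,0,0,-1],
  ],
)

```text
t: 44.05
tool_pos: [511.1, -197.2, 138.3]
tcp_rot: [-0.002, 0.985, 0.174, -0.001]
wrist_force: [-1.1, 1.2, -0.3]
grip_width: 22.3
```

>>> servo_tool(
  commands=[
    [0,0,-1.5,0,0,0,-1],
    [0,0,-3,0,0,0,-1],
    [0,0,-3,0,0,0,-1],
  ],
)

```text
t: 44.35
tool_pos: [510.8, -197.1, 134.8]
tcp_rot: [-0.003, 0.985, 0.174, -0.002]
wrist_force: [-0.5, -0.3, -0.8]
grip_width: 22.1
```

>>> servo_tool(
  commands=[
    [0,0,-1,0,0,0,-1],
    [0,0,-2,0,0,0,-1],
    [0,0,-2,0,0,0,-1],
  ],
)

```text
t: 44.65
tool_pos: [511.4, -196.9, 134.6]
tcp_rot: [-0.002, 0.985, 0.174, -0.001]
wrist_force: [-2.6, 2.1, 10.3]
grip_width: 22.6
```

>>> servo_tool(
  commands=[
    [0,0,1,0,0,0,-0.4],
    [0,0,1,0,0,0,-0.2],
    [0,0,1,0,0,0,-0.1],
    [0,0,1,0,0,0,-0.1],
    [0,0,1,0,0,0,-0.1],
  ],
)

```text
t: 45.15
tool_pos: [510.7, -197.0, 133.6]
tcp_rot: [-0.003, 0.985, 0.174, -0.002]
wrist_force: [0.0, -0.0, -0.6]
grip_width: 38.3
```

>>> servo_tool(
  commands=[
    [0,0,15,0,0,0,-0.1],
    [0,0,35,0,0,0,-0.1],
    [0,0,60,0,0,0,-0.1],
    [0,0,90,0,0,0,-0.1],
    [0,0,118,0,0,0,0.3],
    [0,20,125,0,0,8,1],
    [0,65,125,0,0,16,1],
    [0,110,125,0,0,24,1],
  ],
)

```text
t: 45.95
tool_pos: [511.1, -86.6, 259.2]
tcp_rot: [-0.002, 0.927, 0.376, -0.002]
wrist_force: [0.3, -0.1, -0.6]
grip_width: 85.3
```

```bash
python3 - <<'E'
from h import *
st(); im=snap("top","t28"); cv2.imwrite("pics/t28c.png",cv2.resize(im[140:300,380:560],None,fx=3.5,fy=3.5))
im=snap("side","s28"); cv2.imwrite("pics/s28d.png",cv2.resize(im[80:240,280:460],None,fx=3.5,fy=3.5)); go([458.5,345,250],des(-85,0))
E
```

```text
t 45.95 tcp [511.1 -86.6 259.2] q [-0.002  0.927  0.376 -0.002] F [ 0.3 -0.1 -0.6] w 85.3 j [-0.29  0.26 -0.06  1.25  0.    2.08]
shift [-51.8 427.6  -6. ] rotvec [-0.1 -0.4 50.6] |rot| 50.6
```

View pics/s28d.png

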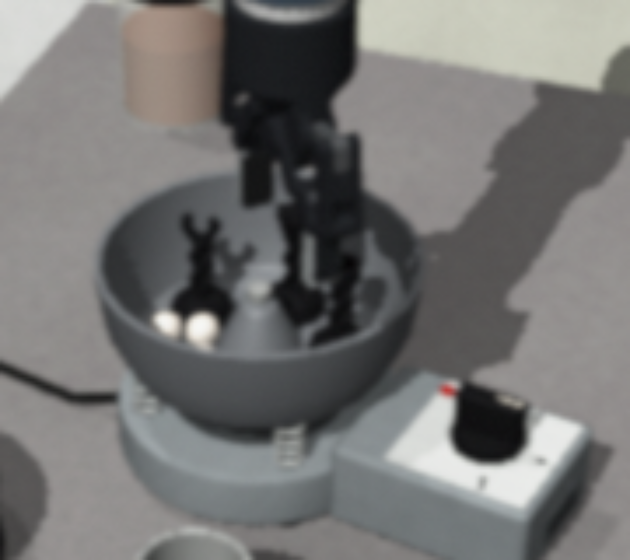

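View pics/t28.png

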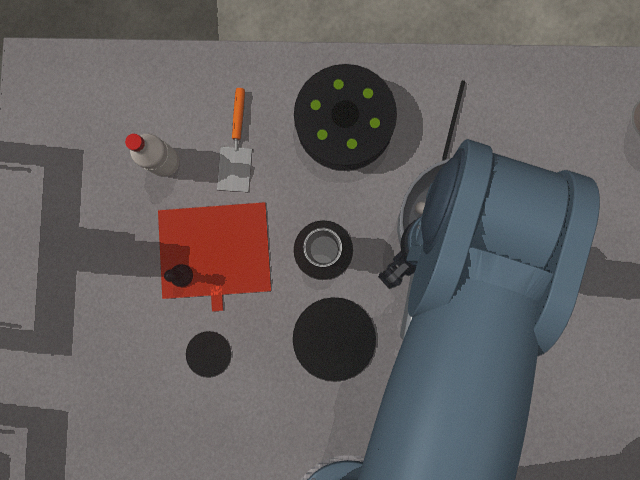

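>>> servo_tool(
  commands=[
    [-6,45,0,0,0,7,1],
    [-12,92,0,0,0,14,1],
    [-18,140,0,0,0,21,1],
    [-24,188,0,0,0,28,1],
    [-30,236,0,0,0,35,1],
    [-36,284,0,0,0,42,1],
    [-42,332,0,0,0,48,1],
    [-47,380,0,0,0,50.6,1],
  ],
)

```text
t: 46.85
tool_pos: [463.7, 294.4, 258.8]
tcp_rot: [-0.001, 0.678, 0.735, -0.003]
wrist_force: [1.2, 0.3, -0.2]
grip_width: 85.4
```

>>> servo_tool(
  commands=[
    [-3,30,-20,0,0,0,1],
    [-5,47,-50,0,0,0,1],
    [-5,47,-80,0,0,0,1],
    [-5,47,-110,0,0,0,1],
    [-5,47,-135,0,0,0,1],
    [-5,47,-135,0,0,0,1],
    [-5,47,-135,0,0,0,1],
  ],
)

```text
t: 47.55
tool_pos: [458.8, 339.5, 123.9]
tcp_rot: [-0.001, 0.678, 0.735, -0.004]
wrist_force: [0.4, 0.4, -0.3]
grip_width: 85.3
```

```bash
python3 - <<'E'
from h import *
st(); go([458.5,345,48.5],des(-85,0))
im=snap("side","s29"); cv2.imwrite("pics/s29d.png",cv2.resize(im[280:420,220:420],None,fx=4,fy=4))
E
```

```text
t 47.55 tcp [458.8 339.5 123.9] q [-0.001  0.678  0.735 -0.004] F [ 0.4  0.4 -0.3] w 85.3 j [ 0.53  0.44 -0.16  0.97  0.    2.02]
shift [ -0.3   5.5 -72.4] rotvec [ 0.2 -0.4  0.4] |rot| 0.6
```

View pics/s29d.png

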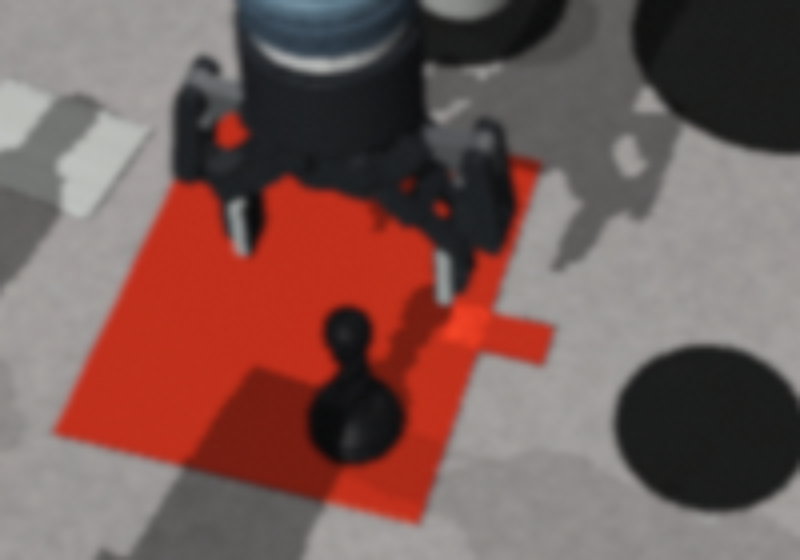

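>>> servo_tool(
  commands=[
    [0,5.5,-20,0,0,0,1],
    [0,5.5,-40,0,0,0,1],
    [0,5.5,-60,0,0,0,1],
    [0,5.5,-71,0,0,0,1],
    [0,5.5,-72,0,0,0,1],
    [0,5.5,-72,0,0,0,0],
    [0,5.5,-72,0,0,0,-1],
    [0,5.5,-72,0,0,0,-1],
  ],
)

```text
t: 48.4
tool_pos: [459.6, 346.0, 53.1]
tcp_rot: [-0.001, 0.678, 0.735, -0.002]
wrist_force: [-0.4, -0.0, 0.5]
grip_width: 43.5
```

>>> servo_tool(
  commands=[
    [0,0,0,0,0,0,-1],
    [0,0,0,0,0,0,-1],
    [0,0,0,0,0,0,-1],
    [0,0,0,0,0,0,-1],
  ],
)

```text
t: 48.8
tool_pos: [459.1, 345.7, 52.4]
tcp_rot: [-0.001, 0.678, 0.735, -0.002]
wrist_force: [-0.7, 0.8, 4.1]
grip_width: 18.5
```

```bash
python3 - <<'E'
from h import *
st()
im=snap("side","s30"); cv2.imwrite("pics/s30d.png",cv2.resize(im[280:420,220:420],None,fx=4,fy=4))
A=lambda x,y:(380+x/3.5,140+y/3.5)
for u in ((153,339),(193,243),(253,222),(145,238)): print("nug",plane("top",*A(*u),95).round(0))
E
```

```text
t 48.8 tcp [459.1 345.7  52.4] q [-0.001  0.678  0.735 -0.002] F [-0.7  0.8  4.1] w 18.5 j [ 0.53  0.52 -0.25  0.81  0.    2.03]
nug [ 542. -124.   95.]
nug [ 593. -145.   95.]
nug [ 604. -176.   95.]
nug [ 595. -119.   95.]
```

View pics/s30d.png

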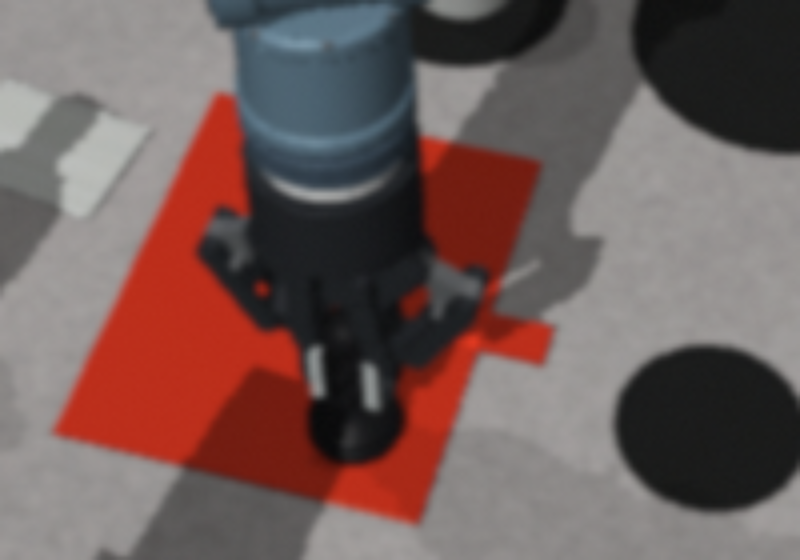

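>>> servo_tool(
  commands=[
    [0,0,10,0,0,0,-1],
    [0,0,40,0,0,0,-1],
    [0,-5,80,0,0,0,-1],
    [0,-25,120,0,0,3,-1],
    [5,-60,160,0,0,6,-1],
    [10,-105,200,0,0,9,-1],
    [15,-150,208,0,0,12,-1],
    [20,-195,208,0,0,15,-1],
  ],
)

```text
t: 49.65
tool_pos: [479.7, 152.6, 262.9]
tcp_rot: [0.001, 0.575, 0.818, -0.001]
wrist_force: [1.0, -0.4, -0.9]
grip_width: 18.1
```

>>> servo_tool(
  commands=[
    [5,-40,0,0,0,0,-1],
    [10,-80,0,0,0,0,-1],
    [15,-120,0,0,0,0,-1],
    [20,-160,0,0,0,0,-1],
    [25,-200,0,0,0,0,-1],
    [30,-240,0,0,0,0,-1],
    [34,-280,0,0,0,0,-1],
    [37,-298,0,0,0,0,-1],
  ],
)

```text
t: 50.45
tool_pos: [515.2, -147.4, 259.8]
tcp_rot: [-0.001, 0.578, 0.816, -0.003]
wrist_force: [-0.2, 0.7, -1.9]
grip_width: 17.8
```

>>> servo_tool(
  commands=[
    [0,0,0,0,0,0,-1],
    [0,0,0,0,0,0,-1],
  ],
)

```text
t: 50.65
tool_pos: [515.1, -143.7, 259.6]
tcp_rot: [-0.001, 0.576, 0.817, -0.003]
wrist_force: [0.0, 0.9, -0.0]
grip_width: 18.1
```

```bash
python3 - <<'E'
from h import *
st(); go([517,-147,137],des(-70,0)); im=snap("top","t31"); cv2.imwrite("pics/t31c.png",cv2.resize(im[140:300,380:560],None,fx=3.5,fy=3.5))
im=snap("side","s31"); cv2.imwrite("pics/s31d.png",cv2.resize(im[40:240,280:480],None,fx=3,fy=3))
E
```

```text
t 50.65 tcp [ 515.1 -143.7  259.6] q [-0.001  0.576  0.817 -0.003] F [ 0.   0.9 -0. ] w 18.1 j [-0.39  0.3  -0.02  1.26 -0.    0.84]
shift [   1.9   -3.3 -119.6] rotvec [ 0.2 -0.3  0.4] |rot| 0.5
```

View pics/t31c.png

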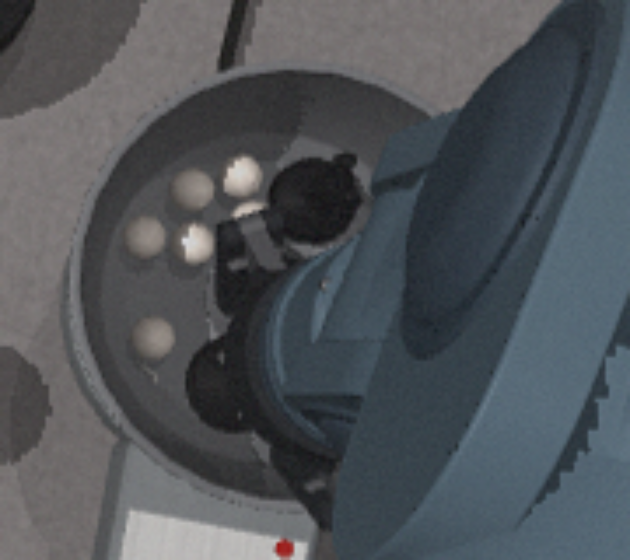

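View pics/s31d.png

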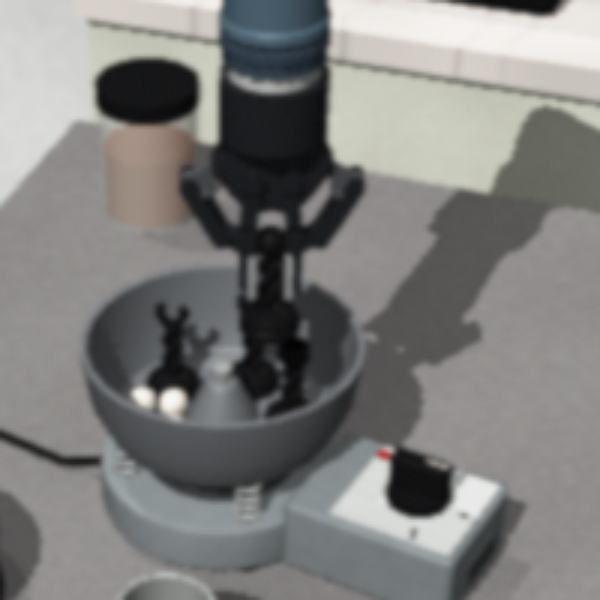

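Clear, so I'll descend.

>>> servo_tool(
  commands=[
    [1,0,-20,0,0,0,-1],
    [2,-2,-45,0,0,0,-1],
    [2,-3,-70,0,0,0,-1],
    [2,-3,-90,0,0,0,-1],
    [2,-3,-105,0,0,0,-1],
    [2,-3,-114,0,0,0,-1],
    [2,-3,-118,0,0,0,-1],
    [2,-3,-118,0,0,0,-1],
  ],
)

```text
t: 51.55
tool_pos: [517.9, -146.9, 142.0]
tcp_rot: [-0.0, 0.576, 0.817, -0.003]
wrist_force: [-0.5, -0.2, -1.1]
grip_width: 17.8
```

>>> servo_tool(
  commands=[
    [0,0,-1.5,0,0,0,-1],
    [0,0,-3,0,0,0,-1],
    [0,0,-4,0,0,0,-1],
    [0,0,-4,0,0,0,-1],
  ],
)

```text
t: 51.95
tool_pos: [518.5, -147.8, 138.4]
tcp_rot: [0.0, 0.576, 0.817, -0.003]
wrist_force: [2.5, -0.2, 3.2]
grip_width: 18.0
```

>>> servo_tool(
  commands=[
    [1,0,-1,0,0,0,-1],
    [2,0,-2,0,0,0,-1],
    [2,0,-2,0,0,0,-1],
  ],
)

```text
t: 52.25
tool_pos: [519.6, -147.3, 135.4]
tcp_rot: [-0.001, 0.576, 0.817, -0.003]
wrist_force: [2.5, -0.8, -1.5]
grip_width: 17.7
```

>>> servo_tool(
  commands=[
    [0.5,0,-1,0,0,0,-1],
    [1,0,-2,0,0,0,-1],
    [1,0,-3,0,0,0,-1],
    [1,0,-3,0,0,0,-1],
  ],
)

```text
t: 52.65
tool_pos: [520.4, -147.8, 133.0]
tcp_rot: [-0.001, 0.576, 0.817, -0.004]
wrist_force: [1.0, -1.6, 4.5]
grip_width: 18.4
```

>>> servo_tool(
  commands=[
    [0,0,0,0,0,0,-0.4],
    [0,0,0,0,0,0,-0.2],
    [0,0,0,0,0,0,-0.1],
    [0,0,0,0,0,0,-0.1],
    [0,0,0,0,0,0,-0.1],
  ],
)

```text
t: 53.15
tool_pos: [520.2, -147.2, 132.5]
tcp_rot: [-0.001, 0.576, 0.817, -0.003]
wrist_force: [-0.3, -0.7, 0.5]
grip_width: 38.5
```

>>> servo_tool(
  commands=[
    [0,0,15,0,0,0,-0.1],
    [0,0,35,0,0,0,-0.1],
    [0,0,60,0,0,0,-0.1],
    [0,0,90,0,0,0,-0.1],
    [0,0,118,0,0,0,0.3],
    [-20,30,125,0,0,0,1],
    [-40,70,125,0,0,0,1],
    [-60,115,125,0,0,0,1],
  ],
)

```text
t: 53.95
tool_pos: [460.2, -31.9, 258.2]
tcp_rot: [-0.0, 0.577, 0.816, -0.003]
wrist_force: [0.7, 0.5, 0.2]
grip_width: 85.5
```

```bash
python3 - <<'E'
from h import *
st(); im=snap("top","t32"); cv2.imwrite("pics/t32c.png",cv2.resize(im[140:360,380:560],None,fx=2.7,fy=2.7))
im=snap("side","s32"); cv2.imwrite("pics/s32d.png",cv2.resize(im[80:240,280:460],None,fx=3.5,fy=3.5))
E
```

```text
t 53.95 tcp [460.2 -31.9 258.2] q [-0.     0.577  0.816 -0.003] F [0.7 0.5 0.2] w 85.5 j [-0.2   0.15 -0.21  1.21 -0.    1.03]
```

View pics/t32c.png

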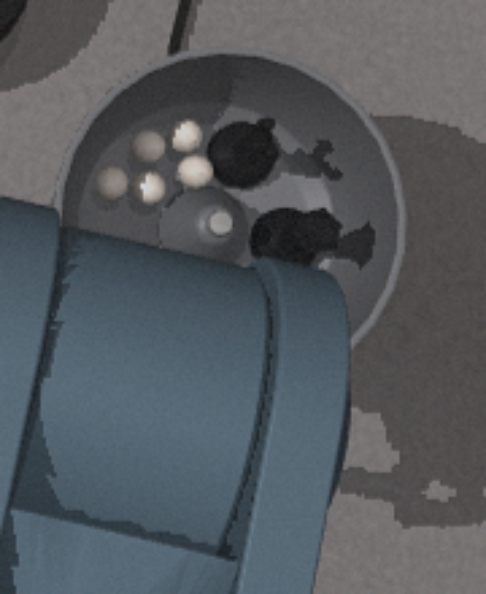

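View pics/s32d.png

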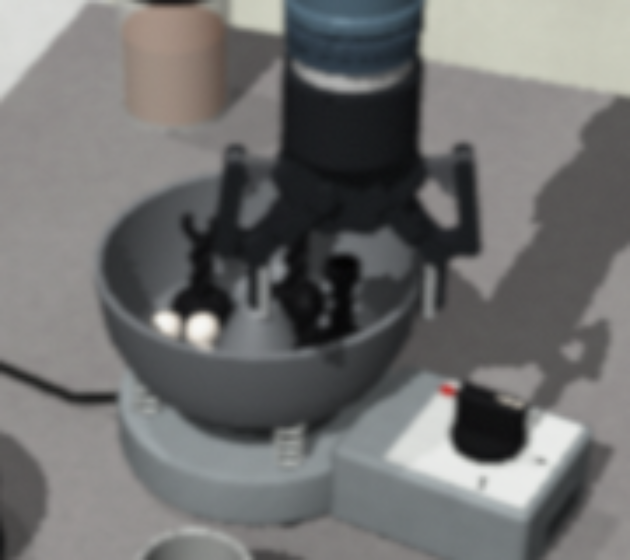

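>>> servo_tool(
  commands=[
    [0,40,0,0,0,0,1],
    [0,80,0,0,0,0,1],
    [0,120,0,0,0,0,1],
    [0,150,0,0,0,0,1],
  ],
)

```text
t: 54.45
tool_pos: [460.5, 119.3, 257.8]
tcp_rot: [-0.001, 0.576, 0.817, -0.003]
wrist_force: [-0.0, -0.3, -0.1]
grip_width: 85.4
```

```bash
python3 - <<'E'
from h import *
st(); im=snap("top","t33"); cv2.imwrite("pics/t33c.png",cv2.resize(im[140:360,380:560],None,fx=2.7,fy=2.7))
im=snap("side","s33"); cv2.imwrite("pics/s33d.png",cv2.resize(im[80:240,280:460],None,fx=3.5,fy=3.5))
E
```

```text
t 54.45 tcp [460.5 119.3 257.8] q [-0.001  0.576  0.817 -0.003] F [-0.  -0.3 -0.1] w 85.4 j [ 0.12  0.18 -0.18  1.22 -0.    1.35]
```

View pics/t33c.png

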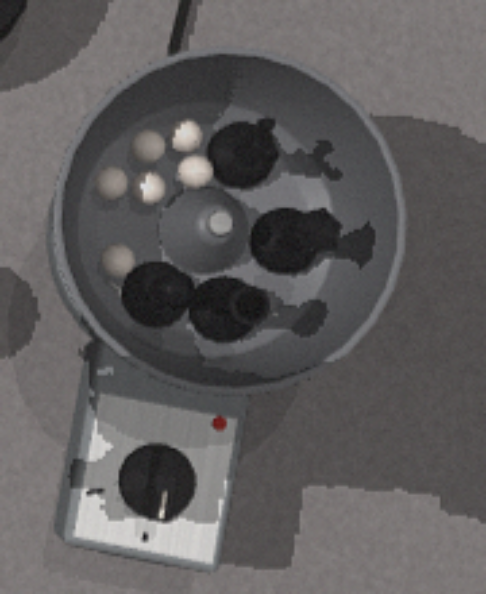

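View pics/s33d.png

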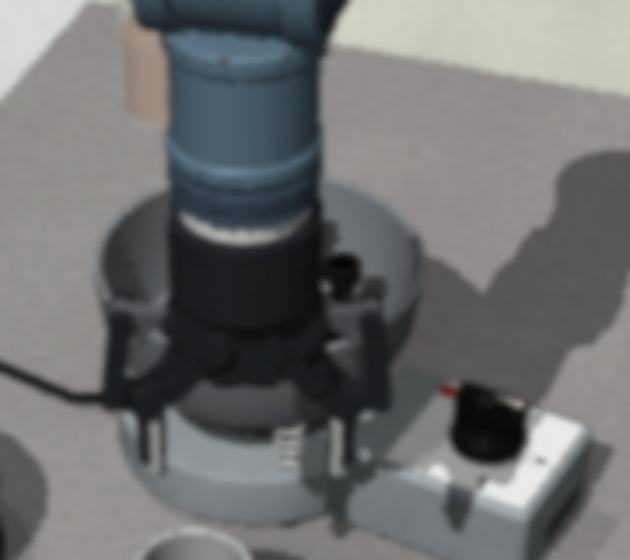

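```bash
python3 - <<'E'
from h import *
go([392.7,-155,190],des(-9.5,0))
print(plane("top",380+157/2.7,140+482/2.7,83))
E
```

```text
shift [ -67.8 -275.3  -64.7] rotvec [ 0.3 -0.1 60.6] |rot| 60.6
[ 393.24210858 -154.61760477   83.        ]
```

>>> servo_tool(
  commands=[
    [0,-35,0,0,0,7.6,1],
    [-10,-70,0,0,0,15.2,1],
    [-20,-105,0,0,0,22.8,1],
    [-30,-140,0,0,0,30.4,1],
    [-40,-175,0,0,0,38,1],
    [-50,-210,0,0,0,45.6,1],
    [-60,-245,-20,0,0,53,1],
    [-68,-275,-50,0,0,60.6,1],
  ],
)

```text
t: 55.35
tool_pos: [393.0, -161.0, 208.9]
tcp_rot: [0.003, 0.084, 0.996, -0.005]
wrist_force: [1.4, -0.6, 0.1]
grip_width: 85.4
```

>>> servo_tool(
  commands=[
    [0,0,-15,0,0,0,1],
    [0,0,-15,0,0,0,1],
    [0,0,-15,0,0,0,1],
  ],
)

```text
t: 55.65
tool_pos: [392.1, -157.8, 193.0]
tcp_rot: [0.001, 0.086, 0.996, -0.003]
wrist_force: [0.3, -1.0, 0.3]
grip_width: 85.5
```

```bash
python3 - <<'E'
from h import *
st(); go([393,-155,106],des(-9.5,0))
im=snap("side","s34"); cv2.imwrite("pics/s34d.png",cv2.resize(im[80:280,280:480],None,fx=3,fy=3))
E
```

```text
t 55.65 tcp [ 392.1 -157.8  193. ] q [ 0.001  0.086  0.996 -0.003] F [ 0.3 -1.   0.3] w 85.5 j [-0.53  0.1  -0.44  1.03 -0.   -0.36]
shift [  0.9   2.8 -84. ] rotvec [0.3 0.  0.4] |rot| 0.5
```

View pics/s34d.png

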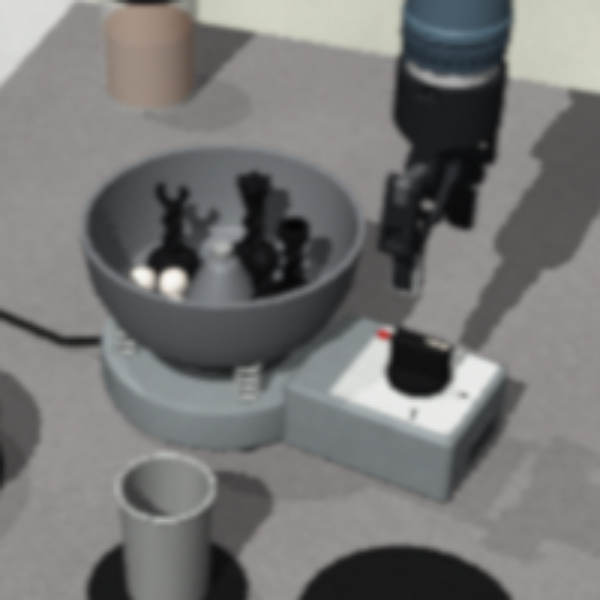

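```bash
python3 - <<'E'
from h import *
for n,p in (("fork",(618,-207)),("crown",(559.7,-238.6)),("tower",(511,-197)),("ball",(520,-147.3))):
    for z in (90,128,160): 
        q=proj("side",[*p,z]); print(n,z,((q-[280,80])*3).round(0), ((proj("top",[*p,z])-[380,140])*2.7).round(0))
E
```

```text
fork 90 [173. 264.] [240. 154.]
fork 128 [172. 225.] [254. 145.]
fork 160 [171. 192.] [267. 138.]
crown 90 [252. 257.] [286. 240.]
crown 128 [253. 219.] [302. 235.]
crown 160 [254. 185.] [317. 231.]
tower 90 [292. 298.] [224. 310.]
tower 128 [294. 259.] [237. 308.]
tower 160 [295. 225.] [250. 306.]
ball 90 [261. 331.] [150. 295.]
ball 128 [262. 292.] [161. 292.]
ball 160 [263. 258.] [170. 290.]
```

>>> servo_tool(
  commands=[
    [0.5,2,-20,0,0,0,1],
    [1,2.5,-40,0,0,0,1],
    [1,2.5,-60,0,0,0,1],
    [1,2.5,-76,0,0,0,1],
    [1,2.5,-83,0,0,0,1],
    [1,2.5,-84,0,0,0,1],
    [1,2.5,-84,0,0,0,1],
  ],
)

```text
t: 56.4
tool_pos: [394.2, -155.1, 109.6]
tcp_rot: [0.002, 0.085, 0.996, -0.003]
wrist_force: [-0.5, 0.9, -0.3]
grip_width: 85.4
```

```bash
python3 - <<'E'
from h import *
st(); go([393,-155,106],des(-9.5,0))
E
```

```text
t 56.4 tcp [ 394.2 -155.1  109.6] q [ 0.002  0.085  0.996 -0.003] F [-0.5  0.9 -0.3] w 85.4 j [-0.52  0.18 -0.58  0.8  -0.   -0.35]
shift [-1.2  0.1 -0.6] rotvec [0.4 0.1 0.3] |rot| 0.5
```

>>> servo_tool(
  commands=[
    [-1,0,0,0,0,0,0],
    [-1,0,0,0,0,0,-1],
    [-1,0,0,0,0,0,-1],
    [-1,0,0,0,0,0,-1],
    [-1,0,0,0,0,0,-1],
    [-1,0,0,0,0,0,-1],
    [-1,0,0,0,0,0,-1],
    [-1,0,0,0,0,0,-1],
  ],
)

```text
t: 57.2
tool_pos: [392.8, -153.8, 109.1]
tcp_rot: [0.001, 0.085, 0.996, -0.002]
wrist_force: [-0.5, 5.5, 4.7]
grip_width: 15.0
```

>>> servo_tool(
  commands=[
    [0,0,0,0,0,-6,-1],
    [0,0,0,0,0,-12,-1],
    [0,0,0,0,0,-18,-1],
    [0,0,0,0,0,-24,-1],
    [0,0,0,0,0,-30,-1],
    [0,0,0,0,0,-36,-1],
    [0,0,0,0,0,-42,-1],
    [0,0,0,0,0,-47,-1],
  ],
)

```text
t: 58.0
tool_pos: [393.1, -153.4, 109.1]
tcp_rot: [-0.0, 0.477, 0.879, -0.001]
wrist_force: [0.8, 6.7, 4.5]
grip_width: 14.9
```

```bash
python3 - <<'E'
from h import *
st(); print(monitor.get_obs()["moment"]); go([393,-155,106],des(-9.5,0))
im=snap("side","s35"); cv2.imwrite("pics/s35d.png",cv2.resize(im[80:280,280:480],None,fx=3,fy=3))
E
```

```text
t 58.0 tcp [ 393.1 -153.4  109.1] q [-0.     0.477  0.879 -0.001] F [0.8 6.7 4.5] w 14.9 j [-0.52  0.18 -0.58  0.81 -0.    0.47]
[ 0.93313638 -0.37173157 -0.08004506]
shift [-0.1 -1.6 -0.1] rotvec [ 0.1 -0.1 47.5] |rot| 47.5
```

View pics/s35d.png

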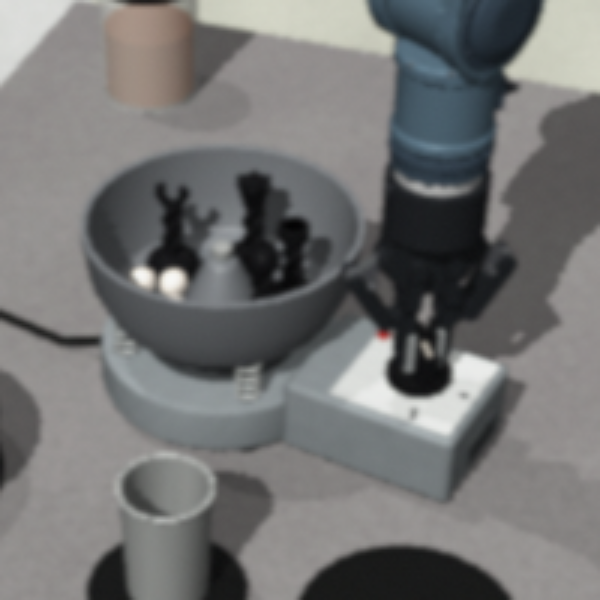

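>>> servo_tool(
  commands=[
    [0,0,0,0,0,0,-0.4],
    [0,0,0,0,0,0,-0.1],
    [0,0,0,0,0,0,0],
    [0,0,0,0,0,0,0],
    [0,0,0,0,0,0,0],
    [0,0,0,0,0,0,0],
  ],
)

```text
t: 58.65
tool_pos: [392.2, -154.9, 108.6]
tcp_rot: [-0.001, 0.476, 0.88, -0.003]
wrist_force: [0.2, -0.9, 0.3]
grip_width: 42.7
```

>>> servo_tool(
  commands=[
    [0,0,15,0,0,0,0],
    [0,0,35,0,0,0,0],
    [0,0,70,0,0,0,0],
    [0,0,110,0,0,0,0],
    [0,30,140,0,0,0,0],
    [0,75,140,0,0,0,0],
    [10,120,140,0,0,0,0],
    [20,165,140,0,0,0,0],
  ],
)

```text
t: 59.45
tool_pos: [412.6, 11.4, 249.3]
tcp_rot: [0.0, 0.476, 0.879, -0.003]
wrist_force: [1.5, 0.3, -0.1]
grip_width: 42.7
```

>>> servo_tool(
  commands=[
    [0,45,0,0,0,0,0],
    [0,80,0,0,0,0,0],
    [0,100,0,0,0,0,0],
  ],
)

```text
t: 59.75
tool_pos: [412.0, 112.5, 248.7]
tcp_rot: [-0.001, 0.474, 0.88, -0.003]
wrist_force: [0.2, -0.1, -0.7]
grip_width: 43.1
```

```bash
python3 - <<'E'
from h import *
st(); im=snap("top","t36"); cv2.imwrite("pics/t36c.png",cv2.resize(im[140:360,380:560],None,fx=2.7,fy=2.7))
im=snap("side","s36")
E
```

```text
t 59.75 tcp [412.  112.5 248.7] q [-0.001  0.474  0.88  -0.003] F [ 0.2 -0.1 -0.7] w 43.1 j [ 0.12  0.09 -0.31  1.18 -0.    1.11]
```

View pics/t36c.png

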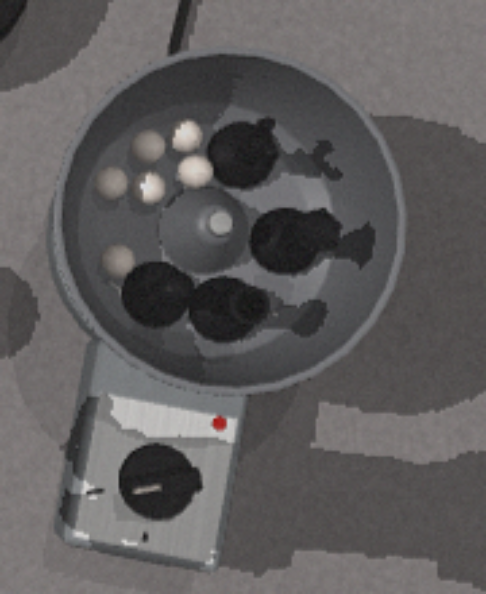

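View pics/t36.png

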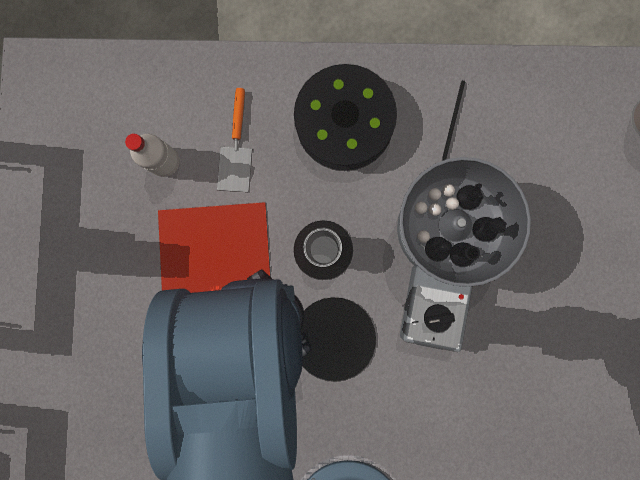

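View pics/s36.png

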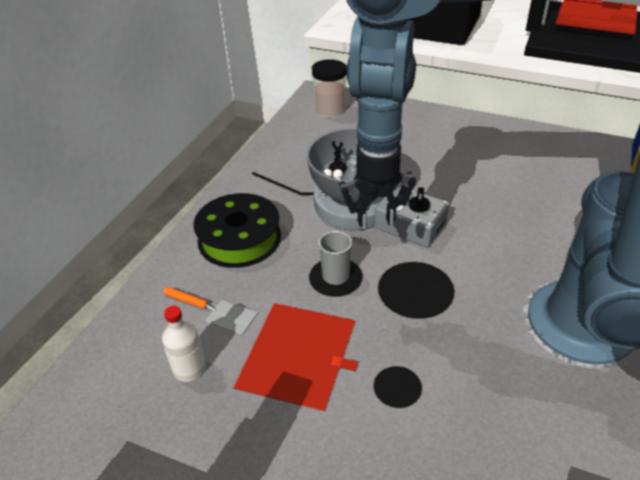

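The pointer line at (147,489) in the crop now points at the left tick, which is about 70° clockwise. All four prints and all six nuggets are in the bowl. The beaker stands centred on its mat and the plate is empty. I'm handing in.

```bash
python3 -c "
from station import workorder
print(workorder.finish_job())"
```

```text
the job is handed in; nothing more can be done
None
```

The finisher is loaded and switched on, and I handed the job in at about 60 s on the robot clock.

1. **Nuggets:** I tipped the beaker over the bowl. The top view showed all six nuggets in the bowl and the beaker empty.
2. **Beaker:** It went back upright on the middle-sized mat, roughly centred.
3. **Prints:** Four prints were there: fork, crown, tower and ball. I lowered each into the bowl until it touched the floor with about 5 to 10 N, then released it. All four were still standing in the last full view of the bowl.
4. **Timer knob:** With all the prints in, I turned it clockwise about 47° and let go. It snapped on by itself, and the pointer line then stood at the "on" mark, about 70° from its start.

**Last checks:** The final top and side pictures show the plate empty and the spool, scraper and bottle where they started. The arm was clear of everything. No print was knocked aside that I noticed, and no check failed.

**Small disagreements:** I first took the fork for the flame figure and corrected that after placing it. The bowl and print positions from the two cameras differed by a few millimetres, which did not affect the grasps.

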